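# Hang the lamp dome on the swinging keeper hook

## Task

The empty steel hook under the lamp stand's spring clip is swinging: pick up the aluminium lamp dome by its side handle and still the hook with a touch. Then hang the lamp on it by its wire bail, pressing gently past the sprung keeper until the bail lies in the bottom of the hook and the keeper has shut above it. Let the hook take the weight before you let go, without jerking or pulling hard on the hook, so that the lamp hangs upright and quiet, and leave the other things where they are.

Things in the scene. Friction and masses are not known exactly. Their poses are not given: they have to be found in the camera images.
- lamp: Loose spun-aluminium lamp dome, 0.2 to 0.32 kg, standing on its rim. Origin: centre of the rim plane, z up. Reflector 140 dia, 78 high; above it the black socket neck, 40 dia, to z 140; cap 48 dia, z 140 to 146; on it the upright wire bail, in the local x-z plane. A black side handle juts out along local -x, x -18 to -88.
- bail_top (a point): Centre of the bail's 5 mm wire at its apex, 218 above the lamp's rim, on the lamp's axis. The bail is a rigid stirrup in the lamp's x-z plane: legs at x = +-21, straight to z 196, then arched; 69 clear between apex wire and cap.
- lamp_grip (a point): Middle of the lamp's side handle: 55 out from the axis on local -x, 105 above the rim, 113 below bail_top; bar 24 wide (local y) x 26 high. Grip it across local y, fingers tilted some 25 to 40 deg from vertical, the hand leaning away from the lamp's axis, so that it clears bail, hook and clip.
- stand: Fixed lamp stand. Origin: underside centre of its base, 240 x 180 x 12 (x, y, z). Post 16 dia at local x +60; 12 mm arm along local -x at height 396, to x -147; a spring clip is pinched on it at x -125 (levers up to z 450, +-25 in y). From the clip hangs a screwed drop rod with the hook's pin, at local x -125, y 0, height anywhere from 344 to 356: not measured, find it by feel.
- hook (a joint): Swing of the 0.12 kg steel hook about its pin (pin axis = stand x), rad: 0 shank upright, positive moves its bottom to the stand's +y; hangs empty near 0.05. Starts swinging by 0.17 to 0.32 and goes on for minutes. 8 mm rod, centre line (y, z) from the pin: shank (0, 0) to (0, -50), back (17, -72), bowl bottom (-3, -91), (-28, -70), blunt point (-20, -54). A seated bail wire is 84 below the pin.
- keeper (a joint): Sprung 4 mm bar that shuts the hook's mouth (12 clear, facing up, between shank and point, on the stand's -y side): hinged 53 below the pin, 17 long, to the inside of the point. 0 shut; opens down into the bowl. A wire pressed down mid-mouth, some 10 from the shank's centre line, opens it at some 3 to 6 N and is past it 10 to 13 lower; hard against the shank it takes far more. It springs shut.
- tiers: Fixed pair of clear acrylic trays on four posts, 220 x 260 (x, y); lower tray 30 deep on the shelf, upper one 22 deep, underside at 135. Origin: underside centre. Not to be touched.
- bowl: White ceramic bowl, 100 dia, 40 high, in the lower tray. Bystander. Origin: centre of its foot.
- vine_anchor: Brown resin vine anchor, round foot 54 dia with two short branches, 62 high, in the lower tray. Bystander. Origin: centre of its foot.
- tweezers: Steel feeding tweezers with silicone tips, 190 long, lying in the upper tray. Bystander. Origin: middle, underside.
- spoon: Steel spoon, 170 long, lying in the upper tray. Bystander. Origin: middle, underside.
- tub: White screw-top tub, 64 dia, 85 high. Bystander. Origin: centre of its underside.
- mister: Amber mist bottle with black trigger head, 72 dia, 180 high. Bystander. Origin: centre of its underside.
- gauge: Black round dial gauge lying face up, 62 dia, 24 high. Bystander. Origin: centre of its underside.
- hide: Half tube of cork bark lying on its edges, 130 x 115, 60 high. Bystander. Origin: centre, underside.
Mind the look-alikes: they are no part of the job. What is shaped like the lamp but yellow is not meant.

How it is judged:
By the outcome, as a careful person would: the job done as asked, in the order asked, and still so for the second after the job is handed in, with the robot touching nothing.
It also fails if it takes over 66 s, if anything falls off the work surface, if the arm or the gripper's body presses on something with over 40 N, if the wrist force passes 120 N, or if a joint passes its speed limit or range.

## Robot

A 6-joint arm with a two-finger parallel gripper is mounted at the origin on the work surface. World frame = base frame: x ahead of the robot, y to its left, z up, the work surface at z = 0. Lengths are in mm, angles in rad, forces in N, time in s.
With the tool pointing down it reaches from about 375 to 925 mm from the base axis. Payload 5.7 kg.
Tool frame: the origin (TCP) lies midway between the tips of the shut fingers; the grasp point (between the pads) lies 19 mm behind it (r.grip_point_offset is the distance from the TCP to the grasp point, in mm); z points along the fingers, x is the direction in which the jaws open and shut, and the axes are right-handed (so a half turn about z gives the same grasp; the last joint's range is limited). The gripper opens to 88 mm and grips with 3 to 60 N. Pads are 20 mm wide; open, the fingers measure 115 mm over their backs; the gripper's body (75 mm by 178 mm) begins 61 mm behind the grasp point.
Start: joints at [-1.439, 0.359, 1.51, -0, 1.272, -0.115], TCP at [146.568, -581.79, 222.623] pointing down, gripper open.
Joint ranges: [-2.97, 2.97], [-1.01, 2.36], [0.21, 2.38], [-0.96, 4.11], [0.2, 2.71], [-2.98, 2.98]. Speed limits (rad/s): [2.39, 2.39, 3.14, 3.14, 3.14, 3.14].

## Interface

Orientations are given as a rotation vector (axis times angle).
In Python, from workcell import status, eyes, job, r gives the robot as it stands. The module is installed in compiled form; this text tells all that it offers.
- The arm moves only by the tool move_arm, never from a script. Its argument "moves" is one flat list of numbers, 7 for each row, row after row: the opening, from 0 (shut) to 1 (fully open), then the shift along the tool's x, y, z as a fraction of full scale, then the turn, a rotation vector about the tool's x, y, z as a fraction of full scale. In form: [grip, tx, ty, tz, ax, ay, az, grip, tx, ty, tz, ax, ay, az, ...]. A call has 1 to 12 rows; each row is the pose to reach, as a shift and turn from the pose commanded when the call began, along the tool's axes at that moment, turning the shorter way round; what a row does not reach only later rows make up. Full scale, the value 1, is 100 cm for a shift and 180 degrees for a turn. A row lasts 1/10 s, in which the tool goes at most 50 mm and 8.59 degrees, less where a joint would pass 70% of its speed; a pose out of reach is approached as far as the arm can. A call with a number of a shift or a turn outside -1 to 1 is refused whole. A call with a gripper value outside its range is refused whole. The fingers move at their own pace and stop on an object; "force" is the grip in N (left out, the last holds). Time passes only in rows, so rows that repeat a pose let the fingers close. It gives the time, the measured TCP pose, the force and the opening at its end, in the units of the state.
- status.observe(): the state, without advancing time (a new reading comes with each control period).
- eyes.get_image(name): name is "scene" or "top" or "wrist"; returns a dict with "frame" (420x560x3 uint8, red, green, blue), "mtx" (3x3 intrinsics, pixels), "k1" (the pictures are not rectified: a ray, as slopes to the right and down, at radius r is drawn at 1 + k1 r^2 times it, then the intrinsics apply), "xyz" and "attitude" of the camera in the world. Camera axes: x right, y up, looking along -z (the intrinsics and any distortion apply to the point x, -y, -z); pixel columns grow to the right and rows downward; lengths in mm; the calibration is good to about 2 mm. A picture is of the moment at which its call begins. There is no depth.
- job.sign_off(): hands the job in, once; it reports no verdict.
The state is a dict: "t": time; "joint_pos": joint angles; "qvel": joint speeds; "joint_efforts": joint torques, N m; "position": TCP position; "tool_rot": TCP orientation; "ft_force": force on the tool from outside, world axes, zero at the start; "torque": the same for the moment, N m; "width": opening from 0.0 (shut) to 1.0 (fully open).
Only numpy, scipy, OpenCV 4.12 (cv2) and the standard library are available. Lean on these libraries where they do the work, as an engineer would, in place of code of your own. Each camera call takes 0.05 s, during which the arm holds its last target. There are 200 camera calls.

## Working session

There is one attempt and no reset: what is moved stays moved. The work goes in short steps, Python scripts to look and compute and a tool call to move; the robot and the scene stay as the last step left them, time stands still between calls to the robot, and variables do not carry over. Pictures are saved under pics/ and viewed, about 8 in all and at most 12, crops included, and the job is handed in when it is done.

Besides the shell and the picture viewer there is one more tool, called after "Call:" as name(argument=value, ...), one argument or row to a line, values as JSON. move_arm: Moves the arm, as the interface text tells. Its arguments: {"type":"object","properties":{"moves":{"type":"array"},"force":{"type":"number"}},"required":["moves"]}

```bash
mkdir -p pics
cat > h.py <<'E'
import numpy as np, cv2
from scipy.spatial.transform import Rotation as R
from workcell import status, eyes, job, r
def cam(n,save=None):
    d=eyes.get_image(n)
    if save: cv2.imwrite('pics/'+save,d['frame'][:,:,::-1])
    return d
def att(d):
    a=np.array(d['attitude'],float)
    return a if a.shape==(3,3) else (R.from_rotvec(a).as_matrix() if a.size==3 else R.from_quat(a).as_matrix())
def ray(d,px):
    K=np.array(d['mtx']);k=float(d['k1'])
    u=(px[0]-K[0,2])/K[0,0];v=(px[1]-K[1,2])/K[1,1]
    s=1.
    for _ in range(30): s=1/(1+k*s*s*(u*u+v*v))
    w=att(d)@np.array([u*s,-v*s,-1.]);return np.array(d['xyz'],float),w/np.linalg.norm(w)
def onz(d,px,z):
    o,w=ray(d,px);return o+w*(z-o[2])/w[2]
def proj(d,P):
    K=np.array(d['mtx']);k=float(d['k1'])
    c=att(d).T@(np.array(P,float)-np.array(d['xyz'],float));u=c[0]/-c[2];v=-c[1]/-c[2];f=1+k*(u*u+v*v)
    return np.array([K[0,0]*u*f+K[0,2],K[1,1]*v*f+K[1,2]])
def tri(*dp):
    A=np.zeros((3,3));b=np.zeros(3)
    for d,p in dp:
        o,w=ray(d,p);M=np.eye(3)-np.outer(w,w);A+=M;b+=M@o
    P=np.linalg.solve(A,b);return P,[np.linalg.norm(np.cross(P-ray(d,p)[0],ray(d,p)[1])) for d,p in dp]
E
python3 - <<'E'
from h import *
s=cam('scene');t=cam('top');w=cam('wrist')
for d in(s,t,w):print(np.round(d['xyz'],1),np.round(d['attitude'],3).tolist(),np.round(d['mtx'],1).tolist(),d['k1'])
a=cv2.resize(s['frame'],(800,600),interpolation=cv2.INTER_CUBIC);cv2.imwrite('pics/s.png',a[:,:,::-1])
a=cv2.resize(t['frame'],(800,600),interpolation=cv2.INTER_CUBIC);cv2.imwrite('pics/t.png',a[:,:,::-1])
print(status.observe(),r.grip_point_offset)
E
```

```text
[1458.3  -78.4  833. ] [0.759, 0.744, 1.45] [[406.7, 0.0, 282.2], [0.0, 406.7, 204.4], [0.0, 0.0, 1.0]] -0.04564825880440508
[ 467.1  -68.4 1718. ] [0.058, -0.068, -1.567] [[501.3, 0.0, 279.2], [0.0, 501.3, 206.7], [0.0, 0.0, 1.0]] -0.010267298401299179
[ 215.4 -563.7  383.8] [-0.225, 0.178, -1.313] [[303.0, 0.0, 277.9], [0.0, 303.0, 202.2], [0.0, 0.0, 1.0]] 0.01148596336708853
{'t': 0.15, 'joint_pos': array([-1.43912076e+00,  3.59297839e-01,  1.51118532e+00, -2.96410657e-05,
        1.27252254e+00, -1.15092488e-01]), 'qvel': array([-6.59573728e-04, -3.70282424e-03, -2.57586554e-03, -4.24911430e-04,
       -6.20822284e-05, -1.97554674e-03]), 'joint_efforts': array([ 7.58964852e-04, -5.15753889e+01, -2.71009737e+01,  6.73535792e-02,
        3.05628637e-02, -8.17207456e-05]), 'position': array([ 146.4772139 , -581.284734  ,  222.02698368]), 'tool_rot': array([-2.47719170e+00,  1.93055049e+00,  1.61315576e-03]), 'ft_force': array([-0.15437465, -0.23874961, -0.57199956]), 'torque': array([ 0.03939628, -0.03738913, -0.01084944]), 'width': 0.9989910355353461} 18.700000000000003
```

View pics/s.png

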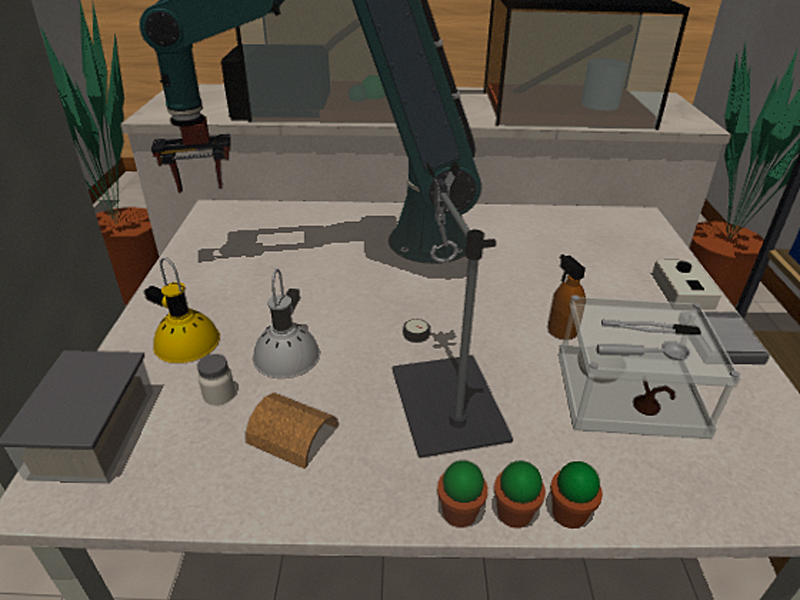

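View pics/t.png

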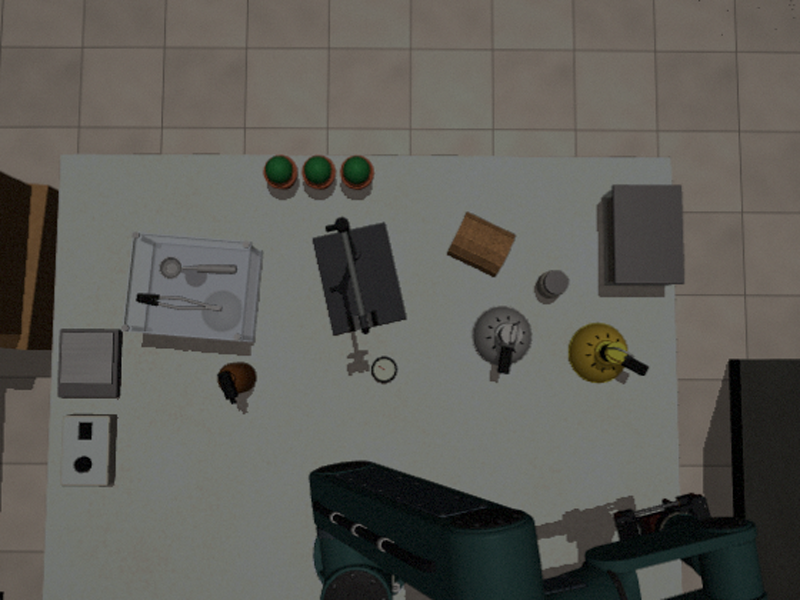

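Candidates (800‑px scene view): silver lamp (285,335), which is the target; yellow lamp (185,320), the look-alike, so not wanted. The hook hangs at (443,235), with the clip at (447,200). I'll check both in close crops.

```bash
cat > meas.py <<'E'
from h import *
s=cam('scene');t=cam('top')
c=lambda d,x,y:cv2.resize(d['frame'][y:y+75,x:x+100],(400,300),interpolation=cv2.INTER_CUBIC)
a=np.vstack([np.hstack([c(s,150,187),c(s,270,115)]),np.hstack([c(t,310,205),c(t,210,180)])])
a=np.clip(a.astype(float)*1.4,0,255).astype(np.uint8)
cv2.imwrite('pics/c.png',a[:,:,::-1])
g=t['frame'].astype(int)
m=((g.max(2)<75)&(g.max(2)-g.min(2)<15)).astype(np.uint8);m[:, :215]=0;m[:,290:]=0;m[:150]=0;m[240:]=0
m=cv2.morphologyEx(m,cv2.MORPH_OPEN,np.ones((13,13)))
cs=cv2.findContours(m,0,2)[0];k=max(cs,key=cv2.contourArea);b=cv2.boxPoints(cv2.minAreaRect(k));print(cv2.contourArea(k),b)
P=[onz(t,p,12) for p in b];print(np.round(P,1),np.round(np.mean(P,0),1),[round(float(np.linalg.norm(P[i]-P[i-1])),1) for i in range(4)])
for i in (0,1):
  e=P[i+1]-P[i];print(np.degrees(np.arctan2(e[1],e[0])))
E
python3 meas.py
```

```text
3393.5 [[218.01265 166.25812]
 [269.32672 155.10287]
 [284.28162 223.8953 ]
 [232.96753 235.05054]]
[[742.6 132.4  12. ]
 [782.1 -43.7  12. ]
 [545.3 -95.7  12. ]
 [506.8  78.5  12. ]] [644.2  17.9  12. ] [241.9, 180.4, 242.4, 178.5]
-77.36191336343029
-167.6077906257129
```

View pics/c.png

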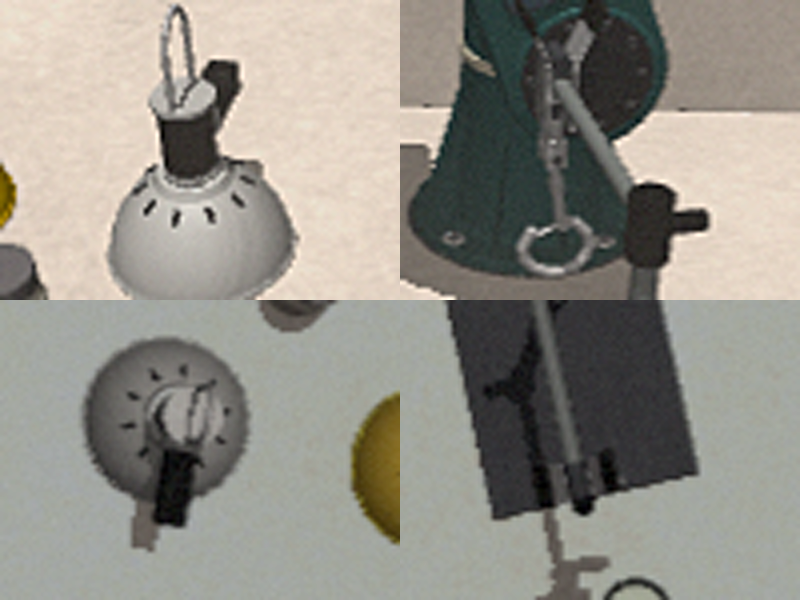

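The crop confirms the silver lamp. Its bail apex is at scene px (194,188.5) and its handle points towards the robot, with the tip at top px (352.8,261). The ring-shaped hook hangs below the clip, near scene px (310,175). Next: triangulate.

```bash
cat > m2.py <<'E'
from h import *
s=cam('scene');t=cam('top')
g=t['frame'].astype(int)
print('apex',*tri((s,(194,188.5)),(t,(360.75,232.5))))
print('rim ctr',onz(t,(351.25,235),0))
print('handle tip top face',onz(t,(352.75,261),118),'root',onz(t,(354.5,243.75),118))
print('cap ctr',*tri((s,(150+183/4,187+98/4)),(t,(310+185/4,205+116/4))))
print('handle end',*tri((s,(150+224/4,187+64/4)),(t,(310+172/4,205+222/4))))
# hook: bowl bottom & shank in scene crop onto the vertical plane stand-x = -125
a=np.radians(12.5);ex=np.array([np.cos(a),np.sin(a),0]);ey=np.array([-np.sin(a),np.cos(a),0]);C=np.array([644.2,17.9,0])
for nm,p in dict(pin=(555,160),sh=(560,215),bot=(556,272),left=(520,247),tipR=(598,243)).items():
    o,w=ray(s,(270+(p[0]-400)/4,115+p[1]/4));l=(-125-(o-C)@ex)/(w@ex);P=o+l*w;print(nm,np.round([(P-C)@ey,P[2]],1))
print('hook xy',C-125*ex, 'clip proj',proj(t,C-125*ex+[0,0,396]),proj(s,C-125*ex+[0,0,396]))
E
python3 m2.py
```

```text
apex [ 510.71716841 -320.76115934  222.29646265] [np.float64(0.059600522897127514), np.float64(0.059600522897166906)]
rim ctr [ 508.53450078 -325.51403379    0.        ]
handle tip top face [ 423.15745959 -311.94990212  118.        ] root [ 477.86386623 -317.99534766  118.        ]
cap ctr [ 508.64513001 -322.49958907  141.84150717] [np.float64(2.437228627358053), np.float64(2.4372286273579182)]
handle end [ 424.51986459 -312.36007123  114.0211119 ] [np.float64(1.0021277536412987), np.float64(1.0021277536412976)]
pin [3.00e-01 3.38e+02]
sh [  5.9 296.5]
bot [  5.5 252.2]
left [-20.6 274.8]
tipR [ 33.8 271.8]
hook xy [522.16299911  -9.15495174   0.        ] clip proj [253.78228089 225.88826996] [309.80928572 134.44792267]
```

```bash
cat >> h.py <<'E'
def pose(gp,yaw,tilt):
    """tool pose with grasp point gp; jaws across lamp y, fingers leaning: tool z = lampx*sin(t)-z*cos(t)"""
    ex=np.array([np.cos(yaw),np.sin(yaw),0]);ez=np.array([0,0,1.])
    tz=ex*np.sin(tilt)-ez*np.cos(tilt);tx=np.array([-np.sin(yaw),np.cos(yaw),0])
    return np.array(gp,float)+18.7*tz, np.c_[tx,np.cross(tz,tx),tz]
def rel(p,M,o=None):
    o=o or status.observe();M0=R.from_rotvec(o['tool_rot']).as_matrix();sh=M0.T@(p-o['position'])/1000
    tr=[R.from_matrix(M0.T@M@F).as_rotvec()/np.pi for F in (np.eye(3),np.diag([-1,-1,1.]))]
    tr=min(tr,key=np.linalg.norm);print('shift',np.round(sh,4),'turn',np.round(tr,4),'rows',np.linalg.norm(sh)/.05,np.linalg.norm(tr)*180/8.59)
E
python3 - <<'E'
from h import *
yaw=np.radians(-6.7);T=np.radians(33)
g=np.array([509.5,-322.5,105])-55*np.array([np.cos(yaw),np.sin(yaw),0])
p,M=pose(g,yaw,T);print(p)
rel(p-110*M[:,2],M);rel(p,M);print(R.from_rotvec(status.observe()['tool_rot']).as_matrix().round(3))
E
```

```text
[ 464.990809   -317.27137174   89.31686038]
shift [-0.1999 -0.3174  0.041 ] turn [0.1813 0.0335 0.1125] rows 7.546202693101033 4.525938709058643
shift [-0.1785 -0.3734  0.1332] turn [0.1813 0.0335 0.1125] rows 8.695416822810488 4.525938709058643
[[ 0.244 -0.97  -0.   ]
 [-0.97  -0.244  0.   ]
 [-0.    -0.    -1.   ]]
```

Call:
move_arm(
  moves=[1, -0.2, -0.317, 0.041, 0.181, 0.0335, 0.1125, 1, -0.2, -0.317, 0.041, 0.181, 0.0335, 0.1125, 1, -0.2, -0.317, 0.041, 0.181, 0.0335, 0.1125, 1, -0.2, -0.317, 0.041, 0.181, 0.0335, 0.1125, 1, -0.2, -0.317, 0.041, 0.181, 0.0335, 0.1125, 1, -0.2, -0.317, 0.041, 0.181, 0.0335, 0.1125, 1, -0.2, -0.317, 0.041, 0.181, 0.0335, 0.1125, 1, -0.2, -0.317, 0.041, 0.181, 0.0335, 0.1125, 1, -0.2, -0.317, 0.041, 0.181, 0.0335, 0.1125, 1, -0.2, -0.317, 0.041, 0.181, 0.0335, 0.1125, 1, -0.2, -0.317, 0.041, 0.181, 0.0335, 0.1125],
)

```text
t: 1.45
position: [404.9, -312.1, 182.1]
tool_rot: [-1.793, 2.016, -0.599]
ft_force: [0.2, 0.4, 0.8]
width: 0.997
```

Run:
```python
from h import *
w=cam('wrist');s=cam('scene')
yaw=np.radians(-6.7);A=np.array([509.5,-322.5,0]);ex=np.array([np.cos(yaw),np.sin(yaw),0]);ey=np.array([-np.sin(yaw),np.cos(yaw),0])
f=w['frame'].copy()
def L(pts):
    q=np.array([proj(w,A+x*ex+y*ey+[0,0,z]) for x,y,z in pts]);cv2.polylines(f,[q.round().astype(int).reshape(-1,1,2)],False,(255,0,0),1)
L([(-88,-12,118),(-88,12,118),(-18,12,118),(-18,-12,118),(-88,-12,118)])
L([(-21,0,146),(-21,0,196),(0,0,218),(21,0,196),(21,0,146)])
L([(70*np.cos(t),70*np.sin(t),0) for t in np.linspace(0,6.3,40)])
cv2.imwrite('pics/w1.png',cv2.resize(f,(800,600))[:,:,::-1])
p,M=pose(A-55*ex+[0,0,105],yaw,np.radians(33));rel(p,M);print(status.observe()['position'],status.observe()['t'])
```

```text
shift [-0.0023 -0.0003  0.1106] turn [ 0.0001 -0.0008 -0.0002] rows 2.2134235410056027 0.01675480144219072
[ 404.67962358 -312.18791802  181.97121182] 1.55
```

View pics/w1.png

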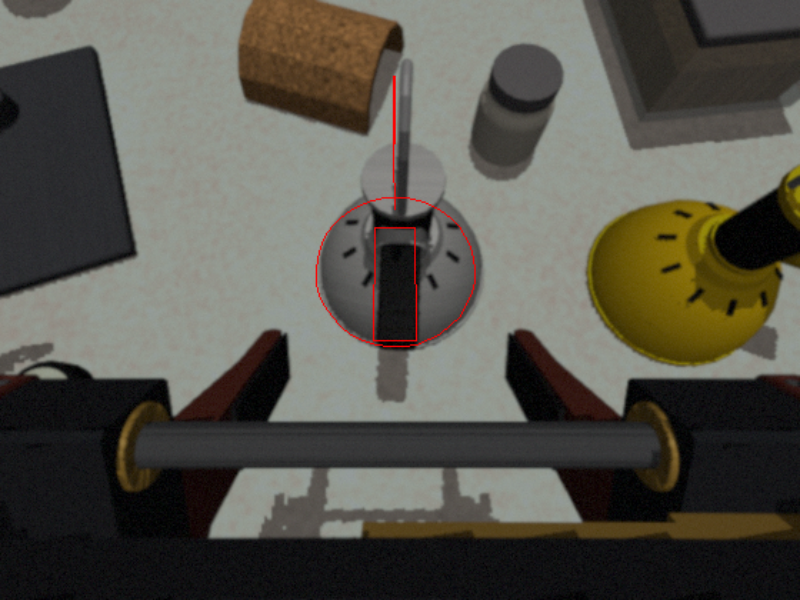

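The overlay shows the lamp about 2–3 mm to the right of my estimate: handle (397,341)–(400,245), apex (406,65). I'll refine it with the wrist and scene rays.

Run:
```python
from h import *
w=cam('wrist');s=cam('scene');k=1/1.42857
q=lambda x,y:(x*k,y*k)
print('apex',tri((w,q(406,64)),(s,(194,188.5))))
print('tip',onz(w,q(397,341),118),'root',onz(w,q(400,247),118))
print('cap',onz(w,q(404,181),146),'rimctr',onz(w,q(399.5,270),0))
for y in(-8.5,-7.7):
  yaw=np.radians(y);ex=np.array([np.cos(yaw),np.sin(yaw),0])
  p,M=pose(np.array([510.5,-325,105])-55*ex,yaw,np.radians(33));rel(p,M)
```

```text
apex (array([ 509.10288409, -324.53584208,  221.83399235]), [np.float64(3.327885700734631), np.float64(3.3278857007346945)])
tip [ 421.44176483 -314.00853473  118.        ] root [ 477.64102471 -322.40371243  118.        ]
cap [ 504.87995011 -327.67989716  146.        ] rimctr [ 506.09253807 -326.24932746    0.        ]
shift [-0.0009 -0.0016  0.1113] turn [0.0002 0.0048 0.0081] rows 2.2258810496160053 0.19734612637479326
shift [-0.0003 -0.0016  0.1113] turn [0.0002 0.0024 0.0044] rows 2.2256699534971642 0.10439787788570601
```

Call:
move_arm(
  moves=[1, 0, 0, 0.035, 0, 0.002, 0.004, 1, 0.0005, 0, 0.07, 0, 0.004, 0.007, 1, 0.0005, 0, 0.095, 0, 0.004, 0.007, 1, 0.0005, 0, 0.1105, 0, 0.004, 0.007, 1, 0.0005, 0, 0.1105, 0, 0.004, 0.007, 0.2, 0.0005, 0, 0.1105, 0, 0.004, 0.007, 0.1, 0.0005, 0, 0.1105, 0, 0.004, 0.007, 0.1, 0.0005, 0, 0.1105, 0, 0.004, 0.007, 0.1, 0.0005, 0, 0.1105, 0, 0.004, 0.007, 0.1, 0.0005, 0, 0.1105, 0, 0.004, 0.007],
  force=50,
)

```text
t: 2.65
position: [464.7, -318.3, 89.5]
tool_rot: [-1.769, 2.041, -0.604]
ft_force: [-0.4, 0.5, 0.7]
width: 0.583
```

Call:
move_arm(
  moves=[0, 0, 0, 0, 0, 0, 0, 0, 0, 0, 0, 0, 0, 0, 0, 0, 0, 0, 0, 0, 0, 0, 0, 0, 0, 0, 0, 0, 0, 0, 0, 0, 0, 0, 0, 0, 0, 0, 0, 0, 0, 0, 0, 0, 0, 0, 0, 0, 0],
  force=50,
)

```text
t: 3.35
position: [464.8, -318.3, 89.0]
tool_rot: [-1.769, 2.041, -0.604]
ft_force: [0.1, -1.5, 1.2]
width: 0.269
```

Run:
```python
from h import *
o=status.observe();print(o['width']*88,o['position'],o['ft_force'],o['torque'])
M=R.from_rotvec(o['tool_rot']).as_matrix();print(M.round(4).tolist());print('lift30',M.T@[0,0,.03])
```

```text
23.6956344987309 [ 464.80742856 -318.32114957   89.03936649] [ 0.11258933 -1.48661819  1.18200711] [-0.06905099  0.24502936 -0.17731329]
[[-0.1422, -0.8304, 0.5387], [-0.9898, 0.1195, -0.077], [-0.0005, -0.5441, -0.839]]
lift30 [-1.35594158e-05 -1.63241846e-02 -2.51698394e-02]
```

Call:
move_arm(
  moves=[0, 0, -0.0055, -0.0085, 0, 0, 0, 0, 0, -0.0165, -0.025, 0, 0, 0, 0, 0, -0.033, -0.05, 0, 0, 0, 0, 0, -0.049, -0.0755, 0, 0, 0, 0, 0, -0.0545, -0.084, 0, 0, 0, 0, 0, -0.0545, -0.084, 0, 0, 0, 0, 0, -0.0545, -0.084, 0, 0, 0],
  force=55,
)

```text
t: 4.05
position: [464.3, -317.1, 188.2]
tool_rot: [-1.77, 2.041, -0.601]
ft_force: [-0.4, 0.1, -2.6]
width: 0.271
```

```bash
cat > plan.py <<'E'
from h import *
import sys
# stand frame and lamp-in-tool model
a=np.radians(12.5);SX=np.array([np.cos(a),np.sin(a),0]);SY=np.array([-np.sin(a),np.cos(a),0]);C=np.array([644.2,17.9,0])
def tgt(y,z,x=-125,yawoff=0,B=None,tilt=33,o=None):
    """bring bail_top to stand (x,y,z); B=bail_top in tool frame (mm)"""
    ya=a+np.radians(yawoff);_,M=pose([0,0,0],ya,np.radians(tilt));M=M@np.diag([-1,-1,1.])
    P=C+x*SX+y*SY+[0,0,z];return P-M@B,M
E
python3 - <<'E'
from plan import *
s=cam('scene');w=cam('wrist');o=status.observe();print(o['position'],o['ft_force'],o['t'])
M=R.from_rotvec(o['tool_rot']).as_matrix()
yaw=np.radians(-8.2);ex=np.array([np.cos(yaw),np.sin(yaw),0])
P0=np.array([464.8,-318.3,89.0]);M0=R.from_rotvec([-1.769,2.041,-.604]).as_matrix()
for A in([508.5,-326,218],):
    B=M0.T@(np.array(A)-P0);print('B',B); Q=o['position']+M@B;print('apex now',Q,proj(s,Q),proj(w,Q))
    for z in(-72,-218):print(proj(s,Q+[0,0,z]),proj(w,Q+[0,0,z]))
px=proj(s,Q).astype(int);x,y=px[0]-60,px[1]-15
c1=cv2.resize(s['frame'][y:y+120,x:x+120],(600,600),interpolation=cv2.INTER_CUBIC);
cv2.imwrite('pics/l1.png',c1[:,:,::-1]);print('crop',x,y)
E
```

```text
[ 464.09796419 -316.91228793  187.50318663] [ 0.02693147  0.3769793  -2.31654718] 4.15
B [   1.40878373 -107.4140052   -84.08464078]
apex now [ 508.04760842 -325.0146953   316.39368188] [188.75473804 158.01489161] [285.73467647 -54.56251339]
[191.78390218 181.18381254] [282.28896529 125.90993343]
[197.36374931 223.3406005 ] [280.62776262 213.35785122]
crop 128 143
```

View pics/l1.png

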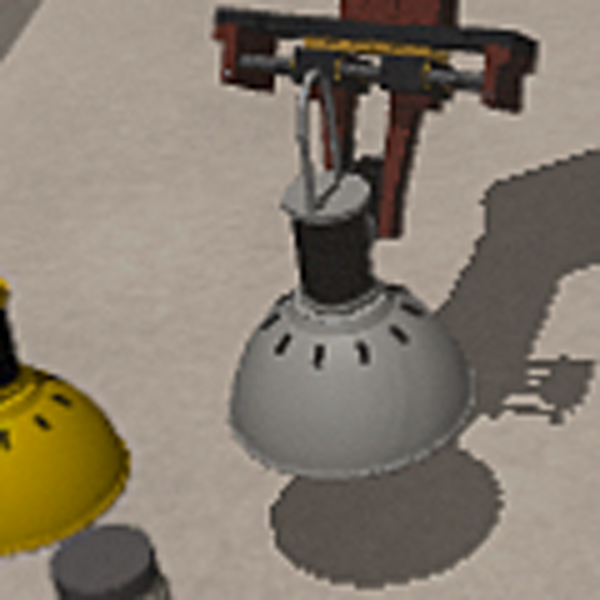

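Lamp is upright in the grip: apex at scene px (190.8,157), rim centre about (198,223), and it weighs about 2.5 N. Now carry it to just beside the hook.

```bash
sed -i '$a B0=np.array([1.4,-107.4,-84.1])' plan.py
python3 - <<'E'
from plan import *
for y,z in((-80,320),):
  p,M=tgt(y,z,B=B0);print(p);rel(p,M)
E
```

```text
[495.95543048 -95.47339965 190.97357288]
shift [-0.2237 -0.0017 -0.0022] turn [ 0.0007 -0.0615 -0.0967] rows 4.474913316783488 2.401365707046714
```

Call:
move_arm(
  moves=[0, -0.01, 0, 0, 0, -0.003, -0.005, 0, -0.03, 0, 0, 0, -0.008, -0.013, 0, -0.06, 0, -0.001, 0, -0.016, -0.026, 0, -0.09, -0.001, -0.001, 0, -0.025, -0.039, 0, -0.12, -0.001, -0.001, 0, -0.033, -0.052, 0, -0.15, -0.001, -0.0015, 0, -0.041, -0.065, 0, -0.18, -0.0015, -0.002, 0, -0.05, -0.078, 0, -0.205, -0.0015, -0.002, 0, -0.0565, -0.089, 0, -0.218, -0.0017, -0.0022, 0.0005, -0.06, -0.0945, 0, -0.2237, -0.0017, -0.0022, 0.0007, -0.0615, -0.0967, 0, -0.2237, -0.0017, -0.0022, 0.0007, -0.0615, -0.0967],
)

```text
t: 5.25
position: [496.5, -95.9, 191.8]
tool_rot: [-2.068, 1.657, -0.494]
ft_force: [0.3, -0.7, -2.1]
width: 0.27
```

Run:
```python
from plan import *
o=status.observe();print(o['position'],o['joint_pos'],o['ft_force'],o['t']);M=R.from_rotvec(o['tool_rot']).as_matrix()
p,Mt=tgt(-80,320,B=B0);rel(p,Mt,o)
s=cam('scene')
Q=o['position']+M@B0;print('apex',(Q-C)@SX,(Q-C)@SY,Q[2],proj(s,Q))
x,y=245,115;c=cv2.resize(s['frame'][y:y+100,x:x+133],(798,600),interpolation=cv2.INTER_CUBIC)
cv2.imwrite('pics/n1.png',c[:,:,::-1])
# hook motion over 1 period: centroid of motion
ims=[s['frame']]+[cam('scene')['frame'] for _ in range(9)]
med=np.median(np.array(ims)[:,:,:,:],0)
for f in ims:
  d=np.abs(f.astype(int)-med).sum(2)[150:190,285:335];m=d>60
  ys,xs=np.nonzero(m);print(m.sum(),xs.mean()+285 if m.sum() else None,end=' ')
```

```text
[496.5418071  -95.92380024 191.83043911] [-0.65960632  0.09209666  2.17249893  0.782598    0.63536564  0.1043404 ] [ 0.29887708 -0.74637649 -2.06417037] 5.25
shift [-0.0006  0.0009  0.0005] turn [-0.0003 -0.0005  0.0006] rows 0.022635529405547083 0.01820429355124032
apex -124.63231745753882 -80.21259461080966 320.8969893680669 [278.2549743  163.67343971]
182 303.08791208791206 174 303.3045977011494 155 304.5548387096774 93 304.78494623655916 103 307.6116504854369 132 309.95454545454544 134 310.2089552238806 124 308.81451612903226 91 306.0989010989011 117 305.0683760683761
```

View pics/n1.png

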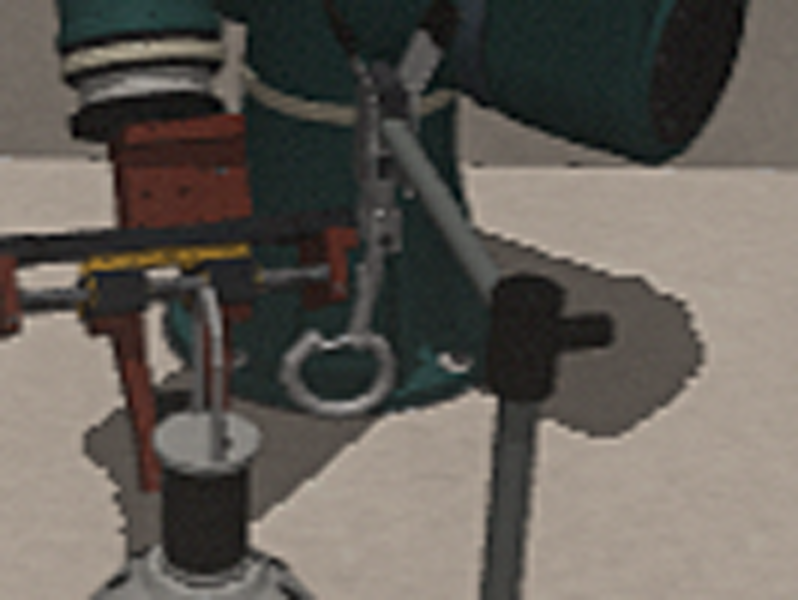

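Run:
```python
from plan import *
for y in(-25,-2):
  p,M=tgt(y,312,B=B0);rel(p,M)
s=cam('scene');P=C-125*SX;print([proj(s,P+[0,0,z]) for z in(356,350,344)])
```

```text
shift [-0.0567  0.0052  0.0072] turn [-0.0003 -0.0009  0.0002] rows 1.1474014553395147 0.020182598939812172
shift [-0.0797  0.0052  0.0071] turn [-0.0003 -0.0009  0.0002] rows 1.6032962076892576 0.020182598939812172
[array([309.00033993, 148.75775884]), array([308.881726  , 150.85194642]), array([308.7638085 , 152.93282286])]
```

Call:
move_arm(
  moves=[0, -0.004, 0.002, 0.003, 0, 0, 0, 0, -0.014, 0.004, 0.006, 0, 0, 0, 0, -0.028, 0.005, 0.007, 0, 0, 0, 0, -0.042, 0.005, 0.007, 0, 0, 0, 0, -0.052, 0.005, 0.007, 0, 0, 0, 0, -0.0567, 0.005, 0.007, 0, 0, 0, 0, -0.0567, 0.005, 0.007, 0, 0, 0],
)

```text
t: 6.5
position: [483.7, -40.4, 183.1]
tool_rot: [-2.068, 1.657, -0.494]
ft_force: [0.6, -0.4, -2.6]
width: 0.267
```

```bash
cat > seq.py <<'E'
from plan import *
def seq(n,name=None):
    """n scene frames at 20 Hz; returns list; saves 6 tiles of crop"""
    L=[cam('scene') for _ in range(n)]
    return L
def tiles(L,name,box=(272,135,66,50),k=4):
    x,y,w,h=box
    T=[cv2.resize(d['frame'][y:y+h,x:x+w],(w*k,h*k),interpolation=cv2.INTER_CUBIC) for d in L]
    a=np.vstack([np.hstack(T[i:i+3]) for i in range(0,len(T),3)]);cv2.imwrite('pics/'+name,a[:,:,::-1])
E
python3 - <<'E'
from seq import *
L=seq(11);o=status.observe();print(o['position'],o['ft_force'],o['t']);M=R.from_rotvec(o['tool_rot']).as_matrix();Q=o['position']+M@B0;print('apex',(Q-C)@SX,(Q-C)@SY,Q[2],proj(L[0],Q))
tiles(L[0:11:2],'q1.png')
E
```

```text
[484.12375821 -41.60826386 183.25112121] [-0.4393143  -0.5520135  -1.71655515] 7.05
apex -125.02851789201719 -24.539717398038107 312.32707920937514 [299.07498378 164.54514951]
```

View pics/q1.png

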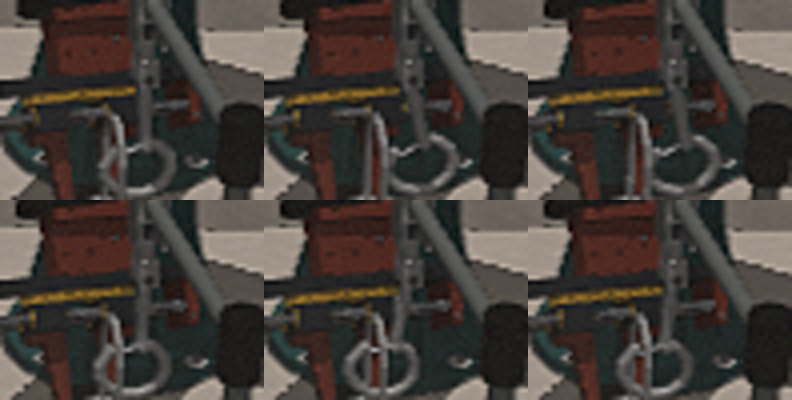

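The apex at tile (113,113) sits about 21 mm to the -y side of the shank line and about 23 mm above the hook's point. The hook is still swinging about ±0.25. Next: ease the bail slowly against the shank.

Call:
move_arm(
  moves=[0, -0.001, 0, 0, 0, 0, 0, 0, -0.003, 0, 0, 0, 0, 0, 0, -0.0045, 0, 0, 0, 0, 0, 0, -0.0055, 0, 0, 0, 0, 0, 0, -0.006, 0, 0, 0, 0, 0, 0, -0.0065, 0, 0, 0, 0, 0, 0, -0.007, 0, 0, 0, 0, 0, 0, -0.0075, 0, 0, 0, 0, 0, 0, -0.008, 0, 0, 0, 0, 0, 0, -0.0085, 0, 0, 0, 0, 0, 0, -0.009, 0, 0, 0, 0, 0, 0, -0.0095, 0, 0, 0, 0, 0],
)

```text
t: 8.25
position: [482.0, -32.0, 183.2]
tool_rot: [-2.067, 1.658, -0.495]
ft_force: [-0.7, 0.1, -2.1]
width: 0.27
```

Call:
move_arm(
  moves=[0, -0.0005, 0, 0, 0, 0, 0, 0, -0.001, 0, 0, 0, 0, 0, 0, -0.0015, 0, 0, 0, 0, 0, 0, -0.002, 0, 0, 0, 0, 0, 0, -0.0025, 0, 0, 0, 0, 0, 0, -0.003, 0, 0, 0, 0, 0, 0, -0.0035, 0, 0, 0, 0, 0, 0, -0.004, 0, 0, 0, 0, 0, 0, -0.0045, 0, 0, 0, 0, 0, 0, -0.005, 0, 0, 0, 0, 0, 0, -0.0055, 0, 0, 0, 0, 0, 0, -0.006, 0, 0, 0, 0, 0],
)

```text
t: 9.45
position: [480.7, -26.2, 183.2]
tool_rot: [-2.067, 1.658, -0.495]
ft_force: [0.1, -0.2, -2.1]
width: 0.273
```

Call:
move_arm(
  moves=[0, -0.0005, 0, 0, 0, 0, 0, 0, -0.001, 0, 0, 0, 0, 0, 0, -0.0015, 0, 0, 0, 0, 0, 0, -0.002, 0, 0, 0, 0, 0, 0, -0.0025, 0, 0, 0, 0, 0, 0, -0.003, 0, 0, 0, 0, 0, 0, -0.0035, 0, 0, 0, 0, 0, 0, -0.004, 0, 0, 0, 0, 0, 0, -0.0045, 0, 0, 0, 0, 0, 0, -0.0045, 0, 0, 0, 0, 0, 0, -0.0045, 0, 0, 0, 0, 0, 0, -0.0045, 0, 0, 0, 0, 0],
)

```text
t: 10.65
position: [479.8, -21.9, 183.2]
tool_rot: [-2.067, 1.658, -0.495]
ft_force: [0.8, 0.1, -3.1]
width: 0.269
```

Run:
```python
from seq import *
L=seq(13);o=status.observe();print(o['position'],o['ft_force'],o['t']);M=R.from_rotvec(o['tool_rot']).as_matrix();Q=o['position']+M@B0;print('apex',(Q-C)@SX,(Q-C)@SY,Q[2])
f=[d['frame'][150:190,285:335].astype(int) for d in L]
print([int((np.abs(g-f[0]).sum(2)>60).sum()) for g in f])
tiles([L[0],L[3],L[6]],'q2.png')
```

```text
[479.77014653 -21.85818189 183.20800484] [ 0.3641137  -0.81079317 -1.9025848 ] 11.3
apex -125.00665168522518 -4.305164766275506 312.28487707438705
[0, 3, 2, 2, 2, 3, 2, 1, 1, 2, 2, 4, 4]
```

Run:
```python
from seq import *
s=cam('scene');cv2.imwrite('pics/q3.png',cv2.resize(s['frame'][135:195,270:350],(800,600),interpolation=cv2.INTER_CUBIC)[:,:,::-1])
```

```text
(no output)
```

View pics/q3.png

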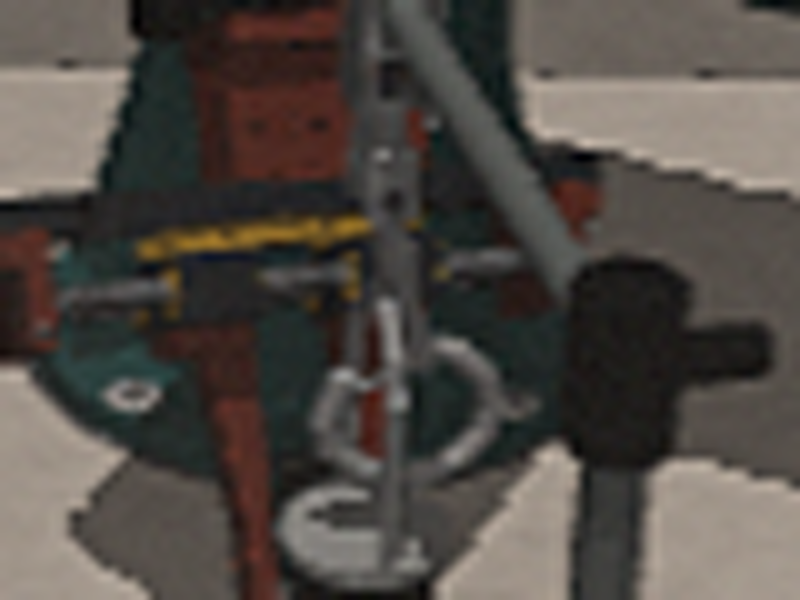

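The bail lies against the shank and the hook is still, its bottom pushed slightly to +y. The point is at crop (345,375) and the apex at (385,292). I'll back off slowly so the hook comes to rest hanging.

Call:
move_arm(
  moves=[0, 0.0003, 0, 0, 0, 0, 0, 0, 0.0006, 0, 0, 0, 0, 0, 0, 0.0009, 0, 0, 0, 0, 0, 0, 0.0012, 0, 0, 0, 0, 0, 0, 0.0015, 0, 0, 0, 0, 0, 0, 0.0018, 0, 0, 0, 0, 0, 0, 0.0021, 0, 0, 0, 0, 0, 0, 0.0024, 0, 0, 0, 0, 0, 0, 0.0027, 0, 0, 0, 0, 0, 0, 0.003, 0, 0, 0, 0, 0, 0, 0.0033, 0, 0, 0, 0, 0, 0, 0.0036, 0, 0, 0, 0, 0],
)

```text
t: 12.55
position: [480.6, -25.4, 183.3]
tool_rot: [-2.067, 1.658, -0.495]
ft_force: [0.3, -0.7, -3.8]
width: 0.273
```

Call:
move_arm(
  moves=[0, 0.0003, 0, 0, 0, 0, 0, 0, 0.0006, 0, 0, 0, 0, 0, 0, 0.0009, 0, 0, 0, 0, 0, 0, 0.0012, 0, 0, 0, 0, 0, 0, 0.0015, 0, 0, 0, 0, 0, 0, 0.0018, 0, 0, 0, 0, 0, 0, 0.0021, 0, 0, 0, 0, 0, 0, 0.0024, 0, 0, 0, 0, 0, 0, 0.0027, 0, 0, 0, 0, 0, 0, 0.0027, 0, 0, 0, 0, 0],
)

```text
t: 13.55
position: [481.2, -28.1, 183.3]
tool_rot: [-2.067, 1.658, -0.495]
ft_force: [-0.8, -1.0, -2.1]
width: 0.275
```

Run:
```python
from seq import *
L=seq(12);o=status.observe();M=R.from_rotvec(o['tool_rot']).as_matrix();Q=o['position']+M@B0;print('apex',(Q-C)@SX,(Q-C)@SY,Q[2],o['ft_force'],o['t'])
f=[d['frame'][150:190,285:335].astype(int) for d in L]
print([int((np.abs(g-f[0]).sum(2)>60).sum()) for g in f])
cv2.imwrite('pics/q4.png',cv2.resize(L[0]['frame'][135:195,270:350],(800,600),interpolation=cv2.INTER_CUBIC)[:,:,::-1])
print('down per mm',M.T@[0,0,-.001])
```

```text
apex -125.0068158122668 -10.612072859844805 312.31924474800303 [-1.2398301  -0.13289231 -2.84321817] 14.15
[0, 5, 6, 7, 12, 14, 17, 19, 16, 16, 11, 5]
down per mm [-2.67341893e-06  5.45552679e-04  8.38072269e-04]
```

View pics/q4.png

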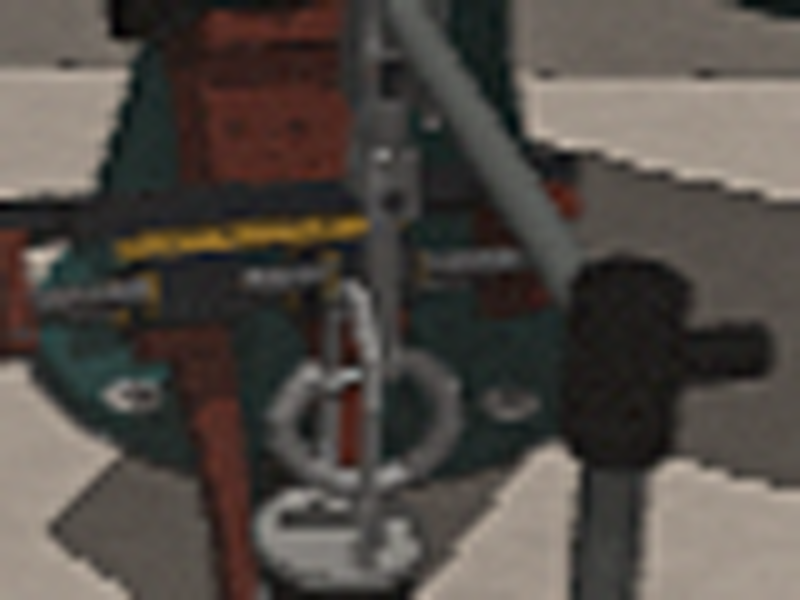

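The hook hangs nearly still, with only a few pixels of residual change. The apex at (350,288) is mid-mouth: the shank centre is at about 388 and the point at about 305. Lowering now.

Call:
move_arm(
  moves=[0, 0, 0.0006, 0.0008, 0, 0, 0, 0, 0, 0.0016, 0.0025, 0, 0, 0, 0, 0, 0.0027, 0.0042, 0, 0, 0, 0, 0, 0.0038, 0.0059, 0, 0, 0, 0, 0, 0.0049, 0.0075, 0, 0, 0, 0, 0, 0.006, 0.0092, 0, 0, 0, 0, 0, 0.0068, 0.0105, 0, 0, 0, 0, 0, 0.0071, 0.0109, 0, 0, 0, 0, 0, 0.0071, 0.0109, 0, 0, 0],
)

```text
t: 15.05
position: [481.1, -28.1, 170.1]
tool_rot: [-2.067, 1.658, -0.495]
ft_force: [0.8, 0.5, -3.4]
width: 0.271
```

Call:
move_arm(
  moves=[0, 0, 0.0005, 0.0008, 0, 0, 0, 0, 0, 0.0011, 0.0017, 0, 0, 0, 0, 0, 0.0016, 0.0025, 0, 0, 0, 0, 0, 0.0016, 0.0025, 0, 0, 0],
)

```text
t: 15.45
position: [481.1, -28.0, 167.1]
tool_rot: [-2.067, 1.658, -0.495]
ft_force: [-0.4, 0.7, -3.0]
width: 0.27
```

Call:
move_arm(
  moves=[0, 0, 0.0005, 0.0008, 0, 0, 0, 0, 0, 0.0011, 0.0017, 0, 0, 0, 0, 0, 0.0016, 0.0025, 0, 0, 0, 0, 0, 0.0016, 0.0025, 0, 0, 0],
)

```text
t: 15.85
position: [481.1, -28.0, 164.1]
tool_rot: [-2.067, 1.658, -0.495]
ft_force: [-0.0, -0.6, -2.5]
width: 0.274
```

Call:
move_arm(
  moves=[0, 0, 0.0005, 0.0008, 0, 0, 0, 0, 0, 0.0011, 0.0017, 0, 0, 0, 0, 0, 0.0016, 0.0025, 0, 0, 0, 0, 0, 0.0016, 0.0025, 0, 0, 0],
)

```text
t: 16.25
position: [481.9, -28.4, 161.9]
tool_rot: [-2.066, 1.658, -0.497]
ft_force: [-0.4, 0.6, 3.7]
width: 0.275
```

Call:
move_arm(
  moves=[0, 0, 0.0005, 0.0008, 0, 0, 0, 0, 0, 0.0005, 0.0008, 0, 0, 0],
)

```text
t: 16.45
position: [481.4, -28.2, 160.5]
tool_rot: [-2.067, 1.658, -0.496]
ft_force: [-0.2, 0.3, 2.6]
width: 0.27
```

Run:
```python
from seq import *
for _ in range(6):
  s=cam('scene');o=status.observe();print(o['position'].round(2),o['ft_force'].round(2),o['torque'].round(3))
cv2.imwrite('pics/q5.png',cv2.resize(s['frame'][135:195,270:350],(800,600),interpolation=cv2.INTER_CUBIC)[:,:,::-1])
```

```text
[481.17 -28.02 160.34] [-0.15 -0.09  2.66] [ 0.028 -0.04   0.04 ]
[481.06 -27.99 160.24] [0.31 0.33 1.54] [0.031 0.003 0.027]
[481.01 -27.97 160.19] [0.36 0.45 1.53] [ 0.012 -0.001  0.055]
[480.98 -27.95 160.17] [-0.22 -0.38  1.7 ] [ 0.059 -0.034 -0.039]
[480.99 -27.98 160.17] [-0.73 -0.65  1.29] [0.026 0.002 0.023]
[480.99 -27.96 160.18] [0.23 0.36 0.81] [0.019 0.02  0.021]
```

View pics/q5.png

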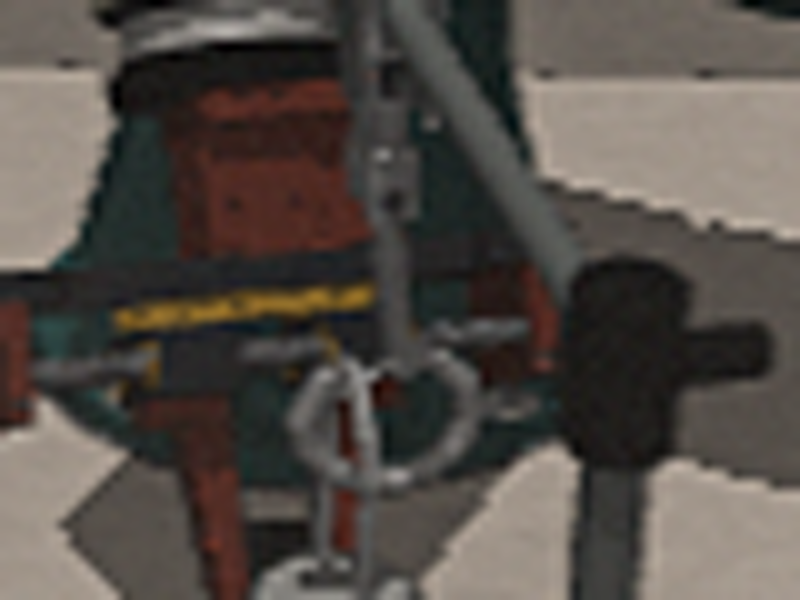

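The wire (345,360) is just inside the point (325,372), pressing on the keeper at about 4 N; the hook has turned slightly with it, as expected. Continuing gently, with a small +y follow to keep the wire mid-mouth.

Call:
move_arm(
  moves=[0, -0.0007, 0.0003, 0.0004, 0, 0, 0, 0, -0.0013, 0.0005, 0.0008, 0, 0, 0, 0, -0.002, 0.0011, 0.0017, 0, 0, 0, 0, -0.002, 0.0011, 0.0017, 0, 0, 0],
)

```text
t: 17.15
position: [480.5, -25.8, 158.0]
tool_rot: [-2.067, 1.658, -0.494]
ft_force: [-0.1, 0.4, -0.3]
width: 0.268
```

Call:
move_arm(
  moves=[0, 0, 0.0005, 0.0008, 0, 0, 0, 0, 0, 0.0011, 0.0017, 0, 0, 0, 0, 0, 0.0011, 0.0017, 0, 0, 0],
)

```text
t: 17.45
position: [480.7, -26.1, 156.1]
tool_rot: [-2.067, 1.658, -0.495]
ft_force: [0.5, -0.4, -0.3]
width: 0.263
```

Call:
move_arm(
  moves=[0, 0, 0.0005, 0.0008, 0, 0, 0, 0, 0, 0.0011, 0.0017, 0, 0, 0, 0, 0, 0.0011, 0.0017, 0, 0, 0],
)

```text
t: 17.75
position: [480.6, -26.0, 154.1]
tool_rot: [-2.067, 1.658, -0.495]
ft_force: [0.2, -1.0, -0.6]
width: 0.267
```

Call:
move_arm(
  moves=[0, 0, 0.0005, 0.0008, 0, 0, 0, 0, 0, 0.0011, 0.0017, 0, 0, 0, 0, 0, 0.0016, 0.0025, 0, 0, 0, 0, 0, 0.0016, 0.0025, 0, 0, 0],
)

```text
t: 18.15
position: [480.4, -25.9, 150.9]
tool_rot: [-2.067, 1.659, -0.494]
ft_force: [0.9, 0.3, -2.3]
width: 0.274
```

Call:
move_arm(
  moves=[0, 0, 0.0005, 0.0008, 0, 0, 0, 0, 0, 0.0011, 0.0017, 0, 0, 0, 0, 0, 0.0016, 0.0025, 0, 0, 0, 0, 0, 0.0016, 0.0025, 0, 0, 0],
)

```text
t: 18.55
position: [480.4, -25.9, 147.9]
tool_rot: [-2.067, 1.659, -0.494]
ft_force: [0.5, 1.2, -2.0]
width: 0.272
```

Run:
```python
from seq import *
F=[]
for _ in range(4):
  s=cam('scene');o=status.observe();F.append(o['ft_force'])
print(o['position'].round(2),np.mean(F,0).round(2),o['torque'].round(3),o['t'])
cv2.imwrite('pics/q6.png',cv2.resize(s['frame'][140:200,270:350],(800,600),interpolation=cv2.INTER_CUBIC)[:,:,::-1])
```

```text
[480.79 -26.1  148.3 ] [-0.15  0.13 -2.47] [-0.114  0.563  0.053] 18.75
```

View pics/q6.png

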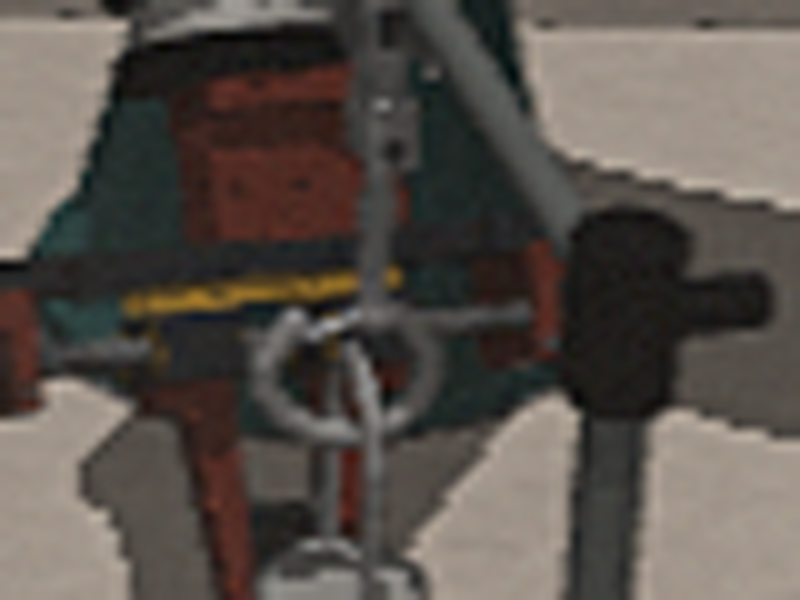

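The wire is inside the bowl at (348,350), below the keeper, which has shut again at (320,328). Force is back to lamp weight only. Lowering towards the seat and drifting under the pin.

Call:
move_arm(
  moves=[0, -0.0005, 0.0005, 0.0008, 0, 0, 0, 0, -0.001, 0.0013, 0.002, 0, 0, 0, 0, -0.0018, 0.0024, 0.0037, 0, 0, 0, 0, -0.0026, 0.0035, 0.0054, 0, 0, 0, 0, -0.0034, 0.0046, 0.007, 0, 0, 0, 0, -0.0042, 0.0057, 0.0087, 0, 0, 0, 0, -0.005, 0.0065, 0.01, 0, 0, 0, 0, -0.005, 0.0071, 0.0109, 0, 0, 0, 0, -0.005, 0.0071, 0.0109, 0, 0, 0],
)

```text
t: 19.65
position: [479.7, -21.2, 135.2]
tool_rot: [-2.067, 1.658, -0.495]
ft_force: [0.0, 0.3, -2.4]
width: 0.268
```

Call:
move_arm(
  moves=[0, 0, 0.0005, 0.0008, 0, 0, 0, 0, 0, 0.0011, 0.0017, 0, 0, 0, 0, 0, 0.0011, 0.0017, 0, 0, 0],
)

```text
t: 19.95
position: [479.8, -21.3, 133.2]
tool_rot: [-2.067, 1.658, -0.495]
ft_force: [-0.3, 0.5, -2.3]
width: 0.27
```

Call:
move_arm(
  moves=[0, 0, 0.0005, 0.0008, 0, 0, 0, 0, 0, 0.0011, 0.0017, 0, 0, 0, 0, 0, 0.0011, 0.0017, 0, 0, 0],
)

```text
t: 20.25
position: [480.6, -21.6, 131.8]
tool_rot: [-2.066, 1.658, -0.497]
ft_force: [-0.2, 0.6, 2.7]
width: 0.27
```

```bash
cat > f.py <<'E'
from seq import *
F=[];T=[]
for _ in range(8):
  s=cam('scene');o=status.observe();F.append(o['ft_force']);T.append(o['torque'])
print(o['position'].round(2),np.mean(F,0).round(2),np.mean(T,0).round(3),o['t'])
E
python3 f.py
```

```text
[480.3  -21.48 131.68] [-0.19  0.14  4.23] [ 0.09  -0.365 -0.011] 20.65
```

Call:
move_arm(
  moves=[0, 0, -0.0003, -0.0004, 0, 0, 0, 0, 0, -0.0005, -0.0008, 0, 0, 0, 0, 0, -0.0005, -0.0008, 0, 0, 0],
)

```text
t: 20.95
position: [479.5, -21.1, 132.1]
tool_rot: [-2.067, 1.658, -0.495]
ft_force: [1.4, 0.9, 1.0]
width: 0.267
```

```bash
python3 f.py
python3 - <<'E'
from seq import *
s=cam('scene');t=cam('top');w=cam('wrist')
a=cv2.resize(s['frame'][145:190,280:340],(480,360),interpolation=cv2.INTER_CUBIC)
b=cv2.resize(s['frame'][140:252,260:340],(320,448),interpolation=cv2.INTER_CUBIC)
c=cv2.resize(w['frame'],(320,240));
im=np.zeros((600,800,3),np.uint8);im[:360,:480]=a;im[:448,480:]=b;im[360:600,:320]=c
e=cv2.resize(t['frame'][200:260,230:270],(160,240));im[360:,320:480]=e
cv2.imwrite('pics/q7.png',np.clip(im*1.3,0,255).astype(np.uint8)[:,:,::-1])
o=status.observe();M=R.from_rotvec(o['tool_rot']).as_matrix();Q=o['position']+M@B0;print('apex',(Q-C)@SX,(Q-C)@SY,Q[2],proj(s,Q))
print('tile predicted apex',(proj(s,Q)-[280,145])*8, 'rim',(proj(s,Q-[0,0,218])-[260,140])*4, 'pinx',(proj(s,C-125*SX+[0,0,347])-[280,145])*8)
E
```

```text
[479.63 -21.23 132.11] [0.46 0.31 1.15] [-0.009  0.048 -0.004] 21.35
apex -124.97176999094853 -3.6674506330670003 261.19181761356083 [305.89126312 180.4892417 ]
tile predicted apex [207.13010494 283.91393363] rim [169.83105442 410.31475398] pinx [230.58144416  55.15233233]
```

View pics/q7.png

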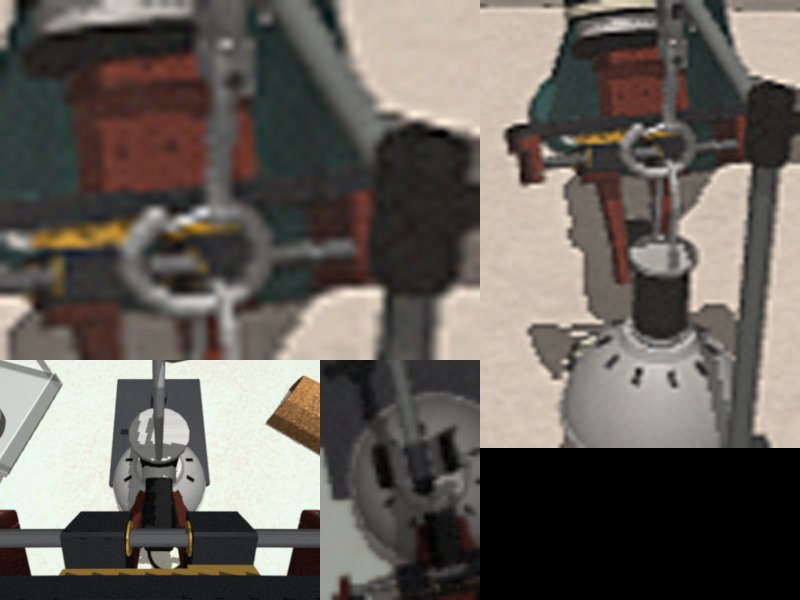

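The bail sits in the bottom of the bowl, wire about (212,285), with the keeper shut above at (180,215) and the lamp upright. The hook leans slightly to -y, because the pin is at x≈231 against about 212 for the wire. So I'll shift 5 mm to +y, ease the load to about zero, then release slowly.

Call:
move_arm(
  moves=[0, -0.0005, 0, 0, 0, 0, 0, 0, -0.0012, 0, 0, 0, 0, 0, 0, -0.002, 0, -0.0001, 0, 0, 0, 0, -0.0028, 0, -0.0001, 0, 0, 0, 0, -0.0036, 0, -0.0002, 0, 0, 0, 0, -0.0044, -0.0001, -0.0002, 0, 0, 0, 0, -0.005, -0.0001, -0.0002, 0, 0, 0, 0, -0.005, -0.0001, -0.0002, 0, 0, 0, 0, -0.005, -0.0001, -0.0002, 0, 0, 0],
)

```text
t: 22.4
position: [478.7, -16.4, 132.4]
tool_rot: [-2.067, 1.658, -0.495]
ft_force: [0.3, 0.7, -0.5]
width: 0.271
```

```bash
python3 f.py
python3 - <<'E'
from seq import *
s=cam('scene');f=s['frame'][145:190,280:340].astype(int)
# shank column per row: grey bright ridge between rows 155..170
g=f.mean(2);sat=f.max(2)-f.min(2)
for r_ in range(8,28,2): 
  row=np.where(sat[r_]<22,g[r_],0)[20:36];print(r_+145,row.astype(int).tolist())
E
```

```text
[478.69 -16.47 132.45] [ 0.44 -0.21  0.19] [-0.052  0.227 -0.042] 22.8
153 [0, 0, 0, 0, 0, 57, 68, 87, 80, 68, 67, 62, 0, 33, 35, 30]
155 [0, 31, 30, 29, 0, 37, 60, 73, 45, 31, 55, 67, 32, 38, 32, 34]
157 [0, 0, 0, 0, 0, 0, 53, 77, 72, 58, 37, 0, 36, 36, 37, 36]
159 [0, 0, 0, 0, 0, 0, 47, 66, 69, 64, 0, 0, 38, 40, 35, 30]
161 [0, 0, 0, 0, 0, 0, 55, 66, 70, 63, 0, 0, 0, 41, 32, 36]
163 [0, 0, 0, 0, 0, 0, 51, 66, 67, 61, 0, 0, 0, 41, 33, 34]
165 [0, 0, 0, 0, 0, 0, 0, 67, 72, 64, 0, 0, 0, 0, 34, 36]
167 [0, 0, 0, 0, 0, 0, 0, 67, 73, 66, 35, 37, 33, 40, 37, 36]
169 [31, 38, 32, 34, 36, 27, 44, 75, 81, 66, 46, 34, 34, 34, 36, 40]
171 [98, 92, 23, 35, 54, 126, 168, 95, 105, 89, 65, 78, 72, 50, 36, 35]
```

The shank is now upright (column 307.8→308.2, lean about 0.035, its loaded rest angle) and the wrist load is about 0 N, so the hook carries the weight. I'll relax the grip, then open slowly.

Call:
move_arm(
  moves=[0.1, 0, 0, 0, 0, 0, 0, 0.1, 0, 0, 0, 0, 0, 0, 0.1, 0, 0, 0, 0, 0, 0, 0.1, 0, 0, 0, 0, 0, 0],
  force=20,
)

```text
t: 23.25
position: [478.5, -16.3, 132.3]
tool_rot: [-2.067, 1.658, -0.495]
ft_force: [-0.2, -0.5, -1.5]
width: 0.274
```

Call:
move_arm(
  moves=[0.2, 0, 0, 0, 0, 0, 0, 0.2, 0, 0, 0, 0, 0, 0, 0.2, 0, 0, 0, 0, 0, 0, 0.2, 0, 0, 0, 0, 0, 0, 0.2, 0, 0, 0, 0, 0, 0, 0.2, 0, 0, 0, 0, 0, 0],
  force=3,
)

```text
t: 23.85
position: [478.6, -16.4, 132.4]
tool_rot: [-2.067, 1.658, -0.495]
ft_force: [-0.8, -0.2, -2.0]
width: 0.273
```

```bash
python3 f.py; python3 -c "
from h import *;print(status.observe()['width'])"
```

```text
[478.68 -16.4  132.45] [-0.66  0.19 -2.15] [-0.102  0.516 -0.01 ] 24.25
0.2721253004442727
```

Call:
move_arm(
  moves=[0.27, 0, 0, 0, 0, 0, 0, 0.274, 0, 0, 0, 0, 0, 0, 0.278, 0, 0, 0, 0, 0, 0, 0.282, 0, 0, 0, 0, 0, 0, 0.286, 0, 0, 0, 0, 0, 0, 0.29, 0, 0, 0, 0, 0, 0, 0.295, 0, 0, 0, 0, 0, 0, 0.3, 0, 0, 0, 0, 0, 0, 0.305, 0, 0, 0, 0, 0, 0, 0.31, 0, 0, 0, 0, 0, 0, 0.315, 0, 0, 0, 0, 0, 0, 0.32, 0, 0, 0, 0, 0],
)

```text
invalid input
```

```bash
cat > still.py <<'E'
from seq import *
L=[];W=[]
for _ in range(10): L.append(cam('scene')['frame'].astype(int))
o=status.observe();print(o['position'].round(1),o['ft_force'].round(2),o['width'],o['t'])
for b in((150,190,285,335),(190,255,270,335)):
  f=[x[b[0]:b[1],b[2]:b[3]] for x in L];print([int((np.abs(g-f[0]).sum(2)>60).sum()) for g in f])
E
python3 still.py
```

```text
[478.7 -16.4 132.5] [-0.41 -0.22 -2.59] 0.2761113136265266 24.75
[0, 2, 2, 3, 3, 3, 3, 3, 3, 3]
[0, 2, 3, 4, 4, 4, 3, 3, 3, 4]
```

Call:
move_arm(
  moves=[0.2, 0, 0.0003, 0.0004, 0, 0, 0, 0.2, 0, 0.0005, 0.0008, 0, 0, 0, 0.2, 0, 0.0005, 0.0008, 0, 0, 0],
)

```text
t: 25.05
position: [479.2, -16.6, 131.8]
tool_rot: [-2.066, 1.658, -0.496]
ft_force: [0.2, 0.8, 1.0]
width: 0.267
```

```bash
python3 f.py
```

```text
[478.98 -16.53 131.71] [ 0.4  -0.2   1.23] [-0.026  0.039 -0.05 ] 25.45
```

Call:
move_arm(
  moves=[0.2, 0, -0.0001, -0.0001, 0, 0, 0, 0.2, 0, -0.0001, -0.0001, 0, 0, 0, 0.2, 0, -0.0001, -0.0001, 0, 0, 0, 0.2, 0, -0.0001, -0.0001, 0, 0, 0],
)

```text
t: 25.85
position: [478.9, -16.5, 131.7]
tool_rot: [-2.067, 1.658, -0.495]
ft_force: [0.4, 0.3, 2.0]
width: 0.266
```

```bash
python3 f.py; python3 f.py;python3 f.py
```

```text
[478.79 -16.42 131.67] [1.01 0.02 2.2 ] [ 0.008 -0.115 -0.043] 26.25
[478.77 -16.42 131.67] [ 0.79 -0.14  2.35] [ 0.032 -0.166 -0.073] 26.65
[478.75 -16.43 131.66] [ 1.01 -0.17  3.01] [ 0.04  -0.202 -0.056] 27.05
```

The arm's integral action makes the load drift. Settle at a slightly loaded height, then open.

Call:
move_arm(
  moves=[0.2, 0, -0.0002, -0.0003, 0, 0, 0, 0.2, 0, -0.0002, -0.0003, 0, 0, 0, 0.2, 0, -0.0002, -0.0003, 0, 0, 0, 0.2, 0, -0.0002, -0.0003, 0, 0, 0, 0.2, 0, -0.0002, -0.0003, 0, 0, 0, 0.2, 0, -0.0002, -0.0003, 0, 0, 0],
)

```text
t: 27.65
position: [478.6, -16.4, 131.9]
tool_rot: [-2.067, 1.658, -0.495]
ft_force: [1.0, -0.6, 0.7]
width: 0.273
```

```bash
python3 f.py; python3 f.py
```

```text
[478.63 -16.36 131.94] [0.62 0.04 0.53] [-0.015  0.136 -0.032] 28.05
[478.66 -16.35 131.97] [ 0.76 -0.48  0.07] [-0.045  0.197 -0.047] 28.45
```

Call:
move_arm(
  moves=[0.27, 0, 0, 0, 0, 0, 0, 0.274, 0, 0, 0, 0, 0, 0, 0.278, 0, 0, 0, 0, 0, 0, 0.282, 0, 0, 0, 0, 0, 0, 0.286, 0, 0, 0, 0, 0, 0, 0.29, 0, 0, 0, 0, 0, 0, 0.295, 0, 0, 0, 0, 0, 0, 0.3, 0, 0, 0, 0, 0, 0, 0.305, 0, 0, 0, 0, 0, 0, 0.31, 0, 0, 0, 0, 0, 0, 0.32, 0, 0, 0, 0, 0, 0, 0.33, 0, 0, 0, 0, 0, 0],
)

```text
t: 29.65
position: [478.7, -16.4, 132.0]
tool_rot: [-2.067, 1.658, -0.495]
ft_force: [0.1, -0.2, 0.1]
width: 0.331
```

```bash
python3 still.py
```

```text
[478.7 -16.4 132. ] [ 0.05 -0.41 -0.33] 0.3291678253513728 30.15
[0, 0, 0, 2, 1, 1, 1, 1, 1, 1]
[0, 2, 3, 3, 4, 5, 5, 4, 4, 5]
```

Call:
move_arm(
  moves=[0.36, 0, 0, 0, 0, 0, 0, 0.42, 0, 0, 0, 0, 0, 0, 0.5, 0, 0, 0, 0, 0, 0, 0.6, 0, 0, 0, 0, 0, 0, 0.7, 0, 0, 0, 0, 0, 0, 0.7, 0, 0, 0, 0, 0, 0],
)

```text
t: 30.75
position: [478.7, -16.4, 132.0]
tool_rot: [-2.067, 1.658, -0.495]
ft_force: [0.4, -0.7, -0.6]
width: 0.692
```

```bash
python3 still.py
```

```text
[478.7 -16.4 132. ] [-0.04  0.61  0.16] 0.7038040204883441 31.25
[0, 3, 4, 4, 6, 5, 8, 7, 6, 7]
[0, 27, 46, 63, 70, 85, 112, 122, 129, 123]
```

Call:
move_arm(
  moves=[0.7, 0, 0, -0.004, 0, 0, 0, 0.7, 0, 0, -0.012, 0, 0, 0, 0.7, 0, 0, -0.024, 0, 0, 0, 0.7, 0, 0, -0.04, 0, 0, 0, 0.7, 0, 0, -0.06, 0, 0, 0, 0.7, 0, 0, -0.08, 0, 0, 0, 0.7, 0, 0, -0.1, 0, 0, 0, 0.7, 0, 0, -0.11, 0, 0, 0, 0.7, 0, 0, -0.11, 0, 0, 0],
)

```text
t: 32.15
position: [420.0, -29.8, 225.4]
tool_rot: [-2.067, 1.658, -0.499]
ft_force: [0.0, -0.5, 0.5]
width: 0.701
```

```bash
python3 still.py
python3 - <<'E'
from seq import *
s=cam('scene');t=cam('top')
g=s['frame'].astype(int);sat=g.max(2)-g.min(2);m=((g.mean(2)>100)&(sat<12)).astype(np.uint8)
for y in (235,240,245): print(y,np.flatnonzero(m[y,280:330])[[0,-1]]+280)
f=s['frame'][145:200,280:340].astype(int);G=f.mean(2)
for y in(153,157,161,165,169,171,173,175,177,179,181,183,185,187,190,194): print(y,G[y-145,14:36].astype(int).tolist())
E
```

```text
[420.  -28.9 223.8] [ 0.27 -0.21 -0.19] 0.7001641269027509 32.65
[0, 1, 1, 3, 3, 3, 3, 6, 7, 7]
[0, 14, 14, 32, 45, 60, 79, 110, 127, 147]
235 [285 321]
240 [285 317]
245 [280 318]
153 [40, 34, 34, 40, 36, 35, 37, 38, 37, 35, 49, 57, 67, 88, 76, 66, 71, 71, 64, 33, 28, 33]
157 [38, 38, 29, 39, 39, 39, 43, 37, 39, 38, 37, 34, 52, 75, 73, 62, 46, 45, 45, 36, 32, 37]
161 [35, 33, 35, 38, 42, 45, 38, 36, 40, 38, 34, 41, 60, 67, 68, 59, 47, 51, 42, 38, 32, 32]
165 [36, 35, 39, 38, 40, 45, 34, 38, 39, 40, 40, 40, 56, 73, 62, 35, 45, 52, 51, 36, 30, 37]
169 [34, 34, 41, 38, 38, 38, 34, 36, 37, 36, 34, 39, 70, 82, 72, 28, 38, 55, 49, 38, 30, 35]
171 [30, 37, 36, 35, 72, 135, 138, 31, 39, 59, 78, 103, 114, 110, 95, 82, 72, 74, 55, 38, 35, 35]
173 [37, 32, 44, 86, 113, 90, 94, 134, 104, 38, 24, 31, 36, 46, 47, 30, 47, 71, 73, 70, 55, 33]
175 [30, 78, 123, 109, 84, 47, 40, 44, 43, 44, 45, 41, 42, 40, 41, 39, 33, 41, 66, 71, 61, 29]
177 [36, 54, 83, 71, 43, 32, 39, 34, 35, 34, 33, 35, 36, 36, 34, 34, 33, 45, 71, 74, 59, 33]
179 [36, 59, 89, 90, 78, 40, 28, 35, 37, 34, 34, 43, 48, 36, 32, 26, 48, 75, 77, 64, 35, 42]
181 [42, 38, 51, 70, 85, 107, 118, 86, 47, 44, 47, 51, 90, 128, 108, 140, 117, 74, 61, 28, 28, 28]
183 [44, 38, 33, 37, 35, 50, 66, 82, 102, 116, 115, 121, 108, 107, 123, 40, 42, 29, 46, 104, 135, 132]
185 [82, 80, 82, 84, 85, 82, 82, 80, 80, 83, 89, 72, 68, 99, 134, 71, 72, 113, 159, 151, 152, 154]
187 [82, 81, 80, 81, 79, 77, 79, 79, 79, 80, 77, 68, 74, 89, 111, 117, 160, 152, 150, 147, 144, 145]
190 [80, 79, 82, 83, 82, 81, 80, 78, 72, 69, 78, 118, 168, 142, 95, 118, 155, 153, 150, 147, 145, 144]
194 [80, 82, 79, 63, 58, 49, 53, 71, 83, 71, 56, 99, 167, 137, 71, 117, 159, 153, 152, 147, 144, 140]
```

The lamp is free and hanging. It has a slow residual motion, so I'll wait with the arm clear to let it die down.

Call:
move_arm(
  moves=[0.7, 0, 0, 0, 0, 0, 0, 0.7, 0, 0, 0, 0, 0, 0, 0.7, 0, 0, 0, 0, 0, 0, 0.7, 0, 0, 0, 0, 0, 0, 0.7, 0, 0, 0, 0, 0, 0, 0.7, 0, 0, 0, 0, 0, 0, 0.7, 0, 0, 0, 0, 0, 0, 0.7, 0, 0, 0, 0, 0, 0, 0.7, 0, 0, 0, 0, 0, 0, 0.7, 0, 0, 0, 0, 0, 0, 0.7, 0, 0, 0, 0, 0, 0, 0.7, 0, 0, 0, 0, 0, 0],
)

```text
t: 33.95
position: [420.1, -29.1, 224.2]
tool_rot: [-2.067, 1.658, -0.495]
ft_force: [0.2, 1.1, -1.1]
width: 0.701
```

Call:
move_arm(
  moves=[0.7, 0, 0, 0, 0, 0, 0, 0.7, 0, 0, 0, 0, 0, 0, 0.7, 0, 0, 0, 0, 0, 0, 0.7, 0, 0, 0, 0, 0, 0, 0.7, 0, 0, 0, 0, 0, 0, 0.7, 0, 0, 0, 0, 0, 0, 0.7, 0, 0, 0, 0, 0, 0, 0.7, 0, 0, 0, 0, 0, 0, 0.7, 0, 0, 0, 0, 0, 0, 0.7, 0, 0, 0, 0, 0, 0, 0.7, 0, 0, 0, 0, 0, 0, 0.7, 0, 0, 0, 0, 0, 0],
)

```text
t: 35.15
position: [420.1, -29.1, 224.2]
tool_rot: [-2.067, 1.658, -0.495]
ft_force: [-0.7, 0.0, -0.9]
width: 0.701
```

Call:
move_arm(
  moves=[0.7, 0, 0, 0, 0, 0, 0, 0.7, 0, 0, 0, 0, 0, 0, 0.7, 0, 0, 0, 0, 0, 0, 0.7, 0, 0, 0, 0, 0, 0, 0.7, 0, 0, 0, 0, 0, 0, 0.7, 0, 0, 0, 0, 0, 0, 0.7, 0, 0, 0, 0, 0, 0, 0.7, 0, 0, 0, 0, 0, 0, 0.7, 0, 0, 0, 0, 0, 0, 0.7, 0, 0, 0, 0, 0, 0, 0.7, 0, 0, 0, 0, 0, 0, 0.7, 0, 0, 0, 0, 0, 0],
)

```text
t: 36.35
position: [420.1, -29.1, 224.2]
tool_rot: [-2.067, 1.658, -0.495]
ft_force: [0.2, -1.0, 0.2]
width: 0.701
```

Call:
move_arm(
  moves=[0.7, 0, 0, 0, 0, 0, 0, 0.7, 0, 0, 0, 0, 0, 0, 0.7, 0, 0, 0, 0, 0, 0, 0.7, 0, 0, 0, 0, 0, 0, 0.7, 0, 0, 0, 0, 0, 0, 0.7, 0, 0, 0, 0, 0, 0, 0.7, 0, 0, 0, 0, 0, 0, 0.7, 0, 0, 0, 0, 0, 0, 0.7, 0, 0, 0, 0, 0, 0, 0.7, 0, 0, 0, 0, 0, 0, 0.7, 0, 0, 0, 0, 0, 0, 0.7, 0, 0, 0, 0, 0, 0],
)

```text
t: 37.55
position: [420.1, -29.1, 224.2]
tool_rot: [-2.067, 1.658, -0.495]
ft_force: [-0.6, 0.2, 0.0]
width: 0.696
```

Call:
move_arm(
  moves=[0.7, 0, 0, 0, 0, 0, 0, 0.7, 0, 0, 0, 0, 0, 0, 0.7, 0, 0, 0, 0, 0, 0, 0.7, 0, 0, 0, 0, 0, 0, 0.7, 0, 0, 0, 0, 0, 0, 0.7, 0, 0, 0, 0, 0, 0, 0.7, 0, 0, 0, 0, 0, 0, 0.7, 0, 0, 0, 0, 0, 0, 0.7, 0, 0, 0, 0, 0, 0, 0.7, 0, 0, 0, 0, 0, 0, 0.7, 0, 0, 0, 0, 0, 0, 0.7, 0, 0, 0, 0, 0, 0],
)

```text
t: 38.75
position: [420.1, -29.1, 224.2]
tool_rot: [-2.067, 1.658, -0.495]
ft_force: [0.6, 0.6, -0.2]
width: 0.702
```

Call:
move_arm(
  moves=[0.7, 0, 0, 0, 0, 0, 0, 0.7, 0, 0, 0, 0, 0, 0, 0.7, 0, 0, 0, 0, 0, 0, 0.7, 0, 0, 0, 0, 0, 0, 0.7, 0, 0, 0, 0, 0, 0, 0.7, 0, 0, 0, 0, 0, 0, 0.7, 0, 0, 0, 0, 0, 0, 0.7, 0, 0, 0, 0, 0, 0, 0.7, 0, 0, 0, 0, 0, 0, 0.7, 0, 0, 0, 0, 0, 0, 0.7, 0, 0, 0, 0, 0, 0, 0.7, 0, 0, 0, 0, 0, 0],
)

```text
t: 39.95
position: [420.1, -29.1, 224.2]
tool_rot: [-2.067, 1.658, -0.495]
ft_force: [0.3, -0.1, 0.1]
width: 0.7
```

Call:
move_arm(
  moves=[0.7, 0, 0, 0, 0, 0, 0, 0.7, 0, 0, 0, 0, 0, 0, 0.7, 0, 0, 0, 0, 0, 0, 0.7, 0, 0, 0, 0, 0, 0, 0.7, 0, 0, 0, 0, 0, 0, 0.7, 0, 0, 0, 0, 0, 0, 0.7, 0, 0, 0, 0, 0, 0, 0.7, 0, 0, 0, 0, 0, 0, 0.7, 0, 0, 0, 0, 0, 0, 0.7, 0, 0, 0, 0, 0, 0, 0.7, 0, 0, 0, 0, 0, 0, 0.7, 0, 0, 0, 0, 0, 0],
)

```text
t: 41.15
position: [420.1, -29.1, 224.2]
tool_rot: [-2.067, 1.658, -0.495]
ft_force: [0.1, 0.7, -0.9]
width: 0.697
```

Call:
move_arm(
  moves=[0.7, 0, 0, 0, 0, 0, 0, 0.7, 0, 0, 0, 0, 0, 0, 0.7, 0, 0, 0, 0, 0, 0, 0.7, 0, 0, 0, 0, 0, 0, 0.7, 0, 0, 0, 0, 0, 0, 0.7, 0, 0, 0, 0, 0, 0, 0.7, 0, 0, 0, 0, 0, 0, 0.7, 0, 0, 0, 0, 0, 0, 0.7, 0, 0, 0, 0, 0, 0, 0.7, 0, 0, 0, 0, 0, 0, 0.7, 0, 0, 0, 0, 0, 0, 0.7, 0, 0, 0, 0, 0, 0],
)

```text
t: 42.35
position: [420.1, -29.1, 224.2]
tool_rot: [-2.067, 1.658, -0.495]
ft_force: [0.2, -0.2, 0.1]
width: 0.695
```

Call:
move_arm(
  moves=[0.7, 0, 0, 0, 0, 0, 0, 0.7, 0, 0, 0, 0, 0, 0, 0.7, 0, 0, 0, 0, 0, 0, 0.7, 0, 0, 0, 0, 0, 0, 0.7, 0, 0, 0, 0, 0, 0, 0.7, 0, 0, 0, 0, 0, 0, 0.7, 0, 0, 0, 0, 0, 0, 0.7, 0, 0, 0, 0, 0, 0, 0.7, 0, 0, 0, 0, 0, 0, 0.7, 0, 0, 0, 0, 0, 0, 0.7, 0, 0, 0, 0, 0, 0, 0.7, 0, 0, 0, 0, 0, 0],
)

```text
t: 43.55
position: [420.1, -29.1, 224.2]
tool_rot: [-2.067, 1.658, -0.495]
ft_force: [0.0, 0.3, 0.4]
width: 0.699
```

Call:
move_arm(
  moves=[0.7, 0, 0, 0, 0, 0, 0, 0.7, 0, 0, 0, 0, 0, 0, 0.7, 0, 0, 0, 0, 0, 0, 0.7, 0, 0, 0, 0, 0, 0, 0.7, 0, 0, 0, 0, 0, 0, 0.7, 0, 0, 0, 0, 0, 0, 0.7, 0, 0, 0, 0, 0, 0, 0.7, 0, 0, 0, 0, 0, 0, 0.7, 0, 0, 0, 0, 0, 0, 0.7, 0, 0, 0, 0, 0, 0, 0.7, 0, 0, 0, 0, 0, 0, 0.7, 0, 0, 0, 0, 0, 0],
)

```text
t: 44.75
position: [420.1, -29.1, 224.2]
tool_rot: [-2.067, 1.658, -0.495]
ft_force: [0.3, -0.5, -0.3]
width: 0.699
```

```bash
cat > end.py <<'E'
from seq import *
import sys
d=cam('scene');g=d['frame'].astype(int);np.save(sys.argv[1],g);print(status.observe()['t'])
E
python3 end.py e1.npy
```

```text
44.8
```

Call:
move_arm(
  moves=[0.7, 0, 0, 0, 0, 0, 0, 0.7, 0, 0, 0, 0, 0, 0],
)

```text
t: 45.0
position: [420.1, -29.1, 224.2]
tool_rot: [-2.067, 1.658, -0.495]
ft_force: [0.1, -0.0, -0.6]
width: 0.699
```

```bash
python3 end.py e2.npy
python3 - <<'E'
import numpy as np,cv2
a=np.load('e1.npy');b=np.load('e2.npy')
for y0,y1,x0,x1 in((150,190,285,335),(190,255,270,335)):
  A,B=a[y0:y1,x0:x1],b[y0:y1,x0:x1];print((np.abs(A-B).sum(2)>60).sum())
  print(cv2.phaseCorrelate(A.mean(2).astype(np.float32),B.mean(2).astype(np.float32)))
# dome extents: light-grey vs background per row, on both
for I in(a,b):
  for y in(190,225,235,245): print(y,I.mean(2)[y,276:330:2].astype(int).tolist())
E
```

```text
45.05
4
((-0.04326105308447481, 0.0712334872073761), 1.020055579185486)
41
((0.06465219769640385, -0.06955548171394099), 0.997230088637199)
190 [153, 152, 154, 156, 145, 80, 80, 80, 80, 79, 81, 81, 78, 73, 81, 167, 96, 152, 151, 145, 147, 147, 149, 146, 146, 133, 54]
225 [149, 148, 147, 154, 67, 161, 94, 19, 84, 116, 106, 136, 74, 94, 112, 105, 81, 98, 128, 64, 81, 98, 156, 155, 59, 66, 59]
235 [154, 153, 146, 76, 101, 107, 114, 117, 121, 126, 132, 32, 147, 141, 141, 127, 53, 134, 128, 128, 116, 72, 85, 90, 60, 63, 48]
245 [153, 154, 90, 82, 94, 102, 107, 111, 114, 116, 121, 123, 124, 125, 127, 125, 123, 122, 119, 114, 114, 103, 74, 51, 63, 61, 103]
190 [150, 152, 152, 156, 143, 77, 81, 80, 81, 79, 83, 81, 80, 80, 82, 167, 101, 153, 150, 145, 146, 145, 148, 148, 145, 134, 55]
225 [147, 149, 147, 153, 66, 160, 95, 20, 85, 117, 106, 131, 71, 92, 110, 107, 81, 97, 129, 65, 82, 96, 157, 155, 59, 66, 65]
235 [152, 155, 148, 73, 98, 105, 114, 116, 121, 126, 132, 87, 126, 141, 143, 136, 48, 136, 126, 129, 114, 73, 84, 92, 57, 64, 47]
245 [154, 152, 116, 82, 94, 103, 105, 111, 113, 117, 119, 123, 123, 125, 125, 124, 124, 122, 119, 116, 114, 102, 78, 50, 61, 60, 100]
```

Displacement over 0.2 s is down to about 0.07 px, with only a faint slow twist of the dome left. I'll wait a little longer.

Call:
move_arm(
  moves=[0.7, 0, 0, 0, 0, 0, 0, 0.7, 0, 0, 0, 0, 0, 0, 0.7, 0, 0, 0, 0, 0, 0, 0.7, 0, 0, 0, 0, 0, 0, 0.7, 0, 0, 0, 0, 0, 0, 0.7, 0, 0, 0, 0, 0, 0, 0.7, 0, 0, 0, 0, 0, 0, 0.7, 0, 0, 0, 0, 0, 0, 0.7, 0, 0, 0, 0, 0, 0, 0.7, 0, 0, 0, 0, 0, 0, 0.7, 0, 0, 0, 0, 0, 0, 0.7, 0, 0, 0, 0, 0, 0],
)

```text
t: 46.25
position: [420.1, -29.1, 224.2]
tool_rot: [-2.067, 1.658, -0.495]
ft_force: [0.1, 0.4, -0.5]
width: 0.701
```

Call:
move_arm(
  moves=[0.7, 0, 0, 0, 0, 0, 0, 0.7, 0, 0, 0, 0, 0, 0, 0.7, 0, 0, 0, 0, 0, 0, 0.7, 0, 0, 0, 0, 0, 0, 0.7, 0, 0, 0, 0, 0, 0, 0.7, 0, 0, 0, 0, 0, 0, 0.7, 0, 0, 0, 0, 0, 0, 0.7, 0, 0, 0, 0, 0, 0, 0.7, 0, 0, 0, 0, 0, 0, 0.7, 0, 0, 0, 0, 0, 0, 0.7, 0, 0, 0, 0, 0, 0, 0.7, 0, 0, 0, 0, 0, 0],
)

```text
t: 47.45
position: [420.1, -29.1, 224.2]
tool_rot: [-2.067, 1.658, -0.495]
ft_force: [1.2, 0.6, -0.4]
width: 0.701
```

Call:
move_arm(
  moves=[0.7, 0, 0, 0, 0, 0, 0, 0.7, 0, 0, 0, 0, 0, 0, 0.7, 0, 0, 0, 0, 0, 0, 0.7, 0, 0, 0, 0, 0, 0, 0.7, 0, 0, 0, 0, 0, 0, 0.7, 0, 0, 0, 0, 0, 0, 0.7, 0, 0, 0, 0, 0, 0, 0.7, 0, 0, 0, 0, 0, 0, 0.7, 0, 0, 0, 0, 0, 0, 0.7, 0, 0, 0, 0, 0, 0, 0.7, 0, 0, 0, 0, 0, 0, 0.7, 0, 0, 0, 0, 0, 0],
)

```text
t: 48.65
position: [420.1, -29.1, 224.2]
tool_rot: [-2.067, 1.658, -0.495]
ft_force: [-0.4, 1.0, 0.8]
width: 0.699
```

Call:
move_arm(
  moves=[0.7, 0, 0, 0, 0, 0, 0, 0.7, 0, 0, 0, 0, 0, 0, 0.7, 0, 0, 0, 0, 0, 0, 0.7, 0, 0, 0, 0, 0, 0, 0.7, 0, 0, 0, 0, 0, 0, 0.7, 0, 0, 0, 0, 0, 0, 0.7, 0, 0, 0, 0, 0, 0, 0.7, 0, 0, 0, 0, 0, 0, 0.7, 0, 0, 0, 0, 0, 0, 0.7, 0, 0, 0, 0, 0, 0, 0.7, 0, 0, 0, 0, 0, 0, 0.7, 0, 0, 0, 0, 0, 0],
)

```text
t: 49.85
position: [420.1, -29.1, 224.2]
tool_rot: [-2.067, 1.658, -0.495]
ft_force: [0.2, 0.4, -0.3]
width: 0.699
```

Call:
move_arm(
  moves=[0.7, 0, 0, 0, 0, 0, 0, 0.7, 0, 0, 0, 0, 0, 0, 0.7, 0, 0, 0, 0, 0, 0, 0.7, 0, 0, 0, 0, 0, 0, 0.7, 0, 0, 0, 0, 0, 0, 0.7, 0, 0, 0, 0, 0, 0, 0.7, 0, 0, 0, 0, 0, 0, 0.7, 0, 0, 0, 0, 0, 0, 0.7, 0, 0, 0, 0, 0, 0, 0.7, 0, 0, 0, 0, 0, 0, 0.7, 0, 0, 0, 0, 0, 0, 0.7, 0, 0, 0, 0, 0, 0],
)

```text
t: 51.05
position: [420.1, -29.1, 224.2]
tool_rot: [-2.067, 1.658, -0.495]
ft_force: [-0.3, 0.2, -0.5]
width: 0.702
```

Run:
```python
from h import *
import cv2
try:
    g=cam('scene')['frame'].astype(int);b=np.load('e2.npy')
    for y0,y1,x0,x1 in((150,190,285,335),(190,255,270,335)):
        A,B=g[y0:y1,x0:x1],b[y0:y1,x0:x1];print((np.abs(A-B).sum(2)>60).sum(),cv2.phaseCorrelate(A.mean(2).astype(np.float32),B.mean(2).astype(np.float32))[0])
except Exception as e: print('cam',e)
print(status.observe()['t'],status.observe()['ft_force']);print(job.sign_off())
```

```text
2 (0.008433545229188155, -0.00014572253817490832)
3 (0.028013343691156933, -0.0032371021880521766)
51.1 [ 0.77988677 -0.323687   -0.01020795]
the job is handed in; nothing more can be done
None
```

The silver lamp hangs on the hook by its bail, and I handed the job in at 51 s. I gripped it by the side handle, stilled the swinging hook with a slow touch of the bail on the shank, and lowered the bail mid-mouth past the keeper. I then shifted it under the pin, opened the fingers slowly and backed the hand clear.

**Passed checks**
- **Keeper:** with the bail in the bowl, the last close views showed it shut above the wire. I viewed no picture after letting go, but numeric comparison showed the hook area unchanged.
- **Seating:** the wrist load was near zero just before release, so the hook was carrying the weight. The hook was at its loaded rest angle, about 0.035 rad, when I last measured it, before relaxing the grip.
- **Stillness:** at the end, the hook and lamp had shifted at most 0.03 px from a frame 6 s earlier. The robot was touching nothing.

**Checks that disagreed**
- **Height of the pin:** touch and camera readings differed by about 5 mm.
- **Bail travel:** from first touching the keeper to seating it moved about 30 mm, where about 35 mm was expected. The views showed it in the bottom of the bowl.
- **Load drift:** while I relaxed the grip, the wrist load briefly returned to lamp weight. I reset it to near zero before opening.
- **After release:** the lamp swung and twisted slightly until it settled during the wait.
- **Other objects:** I did not touch any that I know of, but I made no final check of them.

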